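# Shim the short foot of a weighing stand

## Task

The white weighing stand rocks because the foot under its blue dot is too short. Slide the flat shims one by one under that foot from the stand's left side, as many as are needed, and then the yellow taper shim on top of them until it is snug and carries the foot with the stand still level; the hand pushing must not shove the stand out of place. Then, with the taper in place and let go, press firmly but gently straight down (about 8 N) on the blue dot with the fingertips to show that it no longer rocks, leave everything in place, and do not disturb the glassware and the mould.

Things in the scene. Friction and masses are not known exactly. Their poses are not given: they have to be found in the camera images.
- stand: White weighing stand, board 220 x 220 mm, underside 30 and top 50 mm above the bench, about 2 kg with its balance; loose on the bench: a steady 4 to 7 N push on a shim leaves it in place, a much harder one drags it. Origin: centre of its footprint at bench level; z up, +y to its left side. Rubber feet with round ends (radius 9 mm) at x, y = +-96 mm, 14 mm in from the edges.
- dot (a point): Centre of the blue dot (16 mm across) on the board's top above the short foot, at stand x -96, y +96 mm; axes as the stand's. That foot's end hangs 9.5 to 16 mm above the bench (differs each time, rigid) while the stand rests level on the other three. Pressing the dot with 2 to 5 N tips the corner down until the foot meets what is below; it tips back on release.
- pan (a point): Centre of the steel pan's top, 98 mm above the bench, on the grey balance fixed to the stand. The balance is 130 x 150 mm, 90 mm above the bench at its top, from x -30 to 100 and y -103 to 47 mm in the stand's frame.
- flat_pink: Pink flat plastic shim, 100 x 30 x 5 mm, rounded nose. Origin: centre of its underside; +x along its length to the nose that goes in first, z up. Lies on the cork pad with its tail's last 32 mm overhanging the pad's edge; grip it there across its 30 mm width.
- flat_teal: Teal flat plastic shim, the same size as the pink one. Origin: centre of its underside; +x along its length to the nose that goes in first, z up. Lies on the pad in the same way.
- taper: Yellow taper shim, 100 x 30 mm. Height: 1.6 mm + 0.13 x (50 mm - x) from the nose (x = 50) to x = -15 mm, then a level tail 10 mm high to x = -50; self-locking. Origin: centre of its underside; +x along its length to the nose that goes in first, z up. Lies on the pad, tail overhanging 32 mm. With x = -6 to 42 mm under the foot the tail can be held clear of the board: one flat suits gaps up to 13 mm, two larger ones.
- pad: Cork pad 270 x 68 x 6 mm fixed on the bench, origin under its centre; the three shims lie on it side by side 88 mm apart, noses towards its -y edge.
- beaker: Glass beaker 70 mm across, 95 mm high; to be left alone. Origin: centre of its underside.
- mould: Pink square mould cup 60 x 60 x 22 mm; to be left alone. Origin: centre of its underside.
- reagent: Amber jar 56 mm across, 120 mm high; to be left alone. Origin: centre of its underside.
There are look-alikes about, which are no part of the job. There is more than one size of the taper; the one meant has the size given above.

How it is judged:
On the way, in this order (a step that is already met when the one before it is completed fails the run):
1. a flat shim lies on the bench under the short foot (((x of dot in the frame of flat_pink between -0.045 and 0.048 m and y of dot in the frame of flat_pink between -0.013 and 0.013 m and height (world z) of flat_pink below 0.007 m and angle between flat_pink's own z axis and vertical below 0.08 rad) or (x of dot in the frame of flat_teal between -0.045 and 0.048 m and y of dot in the frame of flat_teal between -0.013 and 0.013 m and height (world z) of flat_teal below 0.007 m and angle between flat_teal's own z axis and vertical below 0.08 rad))), for 0.2 s.
2. with that in place, the taper is under the short foot and carries it, let go by the hand (((x of dot in the frame of flat_pink between -0.045 and 0.048 m and y of dot in the frame of flat_pink between -0.013 and 0.013 m and height (world z) of flat_pink below 0.007 m and angle between flat_pink's own z axis and vertical below 0.08 rad) or (x of dot in the frame of flat_teal between -0.045 and 0.048 m and y of dot in the frame of flat_teal between -0.013 and 0.013 m and height (world z) of flat_teal below 0.007 m and angle between flat_teal's own z axis and vertical below 0.08 rad)) and contact force between stand and taper above 0.7 N and contact force between the fingers and taper below 0.2 N and contact force between the fingers and stand below 0.2 N and angle between stand's own z axis and vertical below 0.012 rad and x of dot in the frame of taper between -0.03 and 0.05 m and y of dot in the frame of taper between -0.013 and 0.013 m and angle between taper's own z axis and vertical below 0.06 rad), for 0.2 s.
3. the blue dot's corner is pressed down with 4 N or more and does not give (contact force between the fingers and stand above 4 N and horizontal distance between the grasp point and dot below 0.035 m and angle between stand's own z axis and vertical below 0.012 rad and x of dot in the frame of taper between -0.03 and 0.05 m and y of dot in the frame of taper between -0.013 and 0.013 m and angle between taper's own z axis and vertical below 0.06 rad), for 0.2 s.
At the end, for the whole second after the job is handed in: A flat shim lies on the bench under the short foot, the taper flat above it (foot within 13 mm of their middle lines), carrying the foot with 0.7 N or more; the stand is level within 0.012 rad (2 mm at a foot), within 15 mm of its start, at rest; all is released (((x of dot in the frame of flat_pink between -0.045 and 0.048 m and y of dot in the frame of flat_pink between -0.013 and 0.013 m and height (world z) of flat_pink below 0.007 m and angle between flat_pink's own z axis and vertical below 0.08 rad) or (x of dot in the frame of flat_teal between -0.045 and 0.048 m and y of dot in the frame of flat_teal between -0.013 and 0.013 m and height (world z) of flat_teal below 0.007 m and angle between flat_teal's own z axis and vertical below 0.08 rad)) and contact force between stand and taper above 0.7 N and x of dot in the frame of taper between -0.03 and 0.05 m and y of dot in the frame of taper between -0.013 and 0.013 m and angle between taper's own z axis and vertical below 0.06 rad and angle between stand's own z axis and vertical below 0.012 rad and distance of stand from where it was at the start of the episode below 0.015 m and linear speed of each of stand, taper below 0.01 m/s); the robot touches nothing.
It fails at once if the stand is shoved more than 20 mm (distance of stand from where it was at the start of the episode above 0.02 m).
It fails at once if the stand is pressed or struck with more than 60 N (contact force between any of the arm, the fingers and stand above 60 N).
It fails at once if the beaker is pushed away or tipped (distance of beaker from where it was at the start of the episode above 0.02 m or angle between beaker's own z axis and vertical above 0.3 rad).
It fails at once if the mould is pushed away or tipped (distance of mould from where it was at the start of the episode above 0.02 m or angle between mould's own z axis and vertical above 0.3 rad).
It fails at once if the reagent is pushed away or tipped (distance of reagent from where it was at the start of the episode above 0.02 m or angle between reagent's own z axis and vertical above 0.3 rad).
It also fails if it takes over 72 s, if anything falls off the work surface, if the arm or the gripper's body presses on something with over 40 N, if the wrist force passes 120 N, or if a joint passes its speed limit or range.

## Robot

A 6-joint arm with a two-finger parallel gripper is mounted at the origin on the work surface. World frame = base frame: x ahead of the robot, y to its left, z up, the work surface at z = 0. Lengths are in m, angles in rad, forces in N, time in s.
With the tool pointing down it reaches from about 0.375 to 0.75 m from the base axis. Payload 9 kg.
Tool frame: the origin (TCP) lies between the finger pads; the fingertips stand 11 mm ahead of it and the grasp point (between the pads) lies 8 mm behind it; z points along the fingers, y is the direction in which the jaws open and shut (so a half turn about z gives the same grasp; the last joint's range is limited). The gripper opens to 85 mm and grips with 20 to 120 N. Pads are 22 mm wide; open, the fingers measure 114 mm over their backs; the gripper's body (76 mm by 85 mm) begins 54 mm behind the grasp point. The pads swing forward as they close: fully open they stand 13 mm farther back than shut.
Start: joints at [1.028, 0.104, 0.097, 1.564, 0, 1.353], TCP at [0.191, 0.569, 0.242] pointing down, gripper open.
Joint ranges: [-2.99, 2.99], [-0.84, 1.86], [-1.1, 1.16], [-1.84, 2.11], [-1.51, 1.56], [-3.14, 3.14]. Speed limits (rad/s): [2.22, 2.22, 2.57, 3.14, 3.14, 3.14].

## Interface

Orientations are given as a unit quaternion [w, x, y, z].
In Python, from cell import observe, optics, workorder gives the robot as it stands.
- The arm moves only by the tool carry_out, never from a script. Its argument "commands" is a list of rows, each a list of 3 entries, a list of its own where there are three numbers: the shift along the tool's x, y, z in m, then the turn about the tool's z in rad, then the opening, from 0 (shut) to 1 (fully open). A call has 1 to 12 rows; each row shifts and turns the pose as measured when the row begins, along the tool's axes as they then stand; what a row does not reach is not made up. A row lasts 1/12 s, in which the tool goes at most 41.7 mm and 7.16 degrees, less where a joint would pass 70% of its speed; a pose out of reach is approached as far as the arm can. A call with a gripper value outside its range is refused whole. The fingers move at their own pace and stop on an object; "squeeze" is the grip in N (left out, the last holds). Time passes only in rows, so rows that do not move let the fingers close. It gives the time, the measured TCP pose, the force and the opening at its end, in the units of the state.
- observe(): the state, without advancing time (a new reading comes with each control period).
- optics.capture(name): name is "scene" or "top" or "wrist"; returns a dict with "color" (384x512x3 uint8, blue, green, red), "fx", "fy", "cx", "cy" (pixels), "k1" (the pictures are not rectified: a ray, as slopes to the right and down, at radius r is drawn at 1 + k1 r^2 times it, then the intrinsics apply), "position" and "attitude" of the camera in the world. Camera axes: x right, y up, looking along -z (the intrinsics and any distortion apply to the point x, -y, -z); pixel columns grow to the right and rows downward; lengths in m; the calibration is good to about 2 mm. A picture is of the moment at which its call begins. There is no depth.
- workorder.job_done(): hands the job in, once; it reports no verdict.
Trained networks look in a picture, given as the dict that the camera call returned (one of the last four; its "shot" number tells which), for a name from the list of things; names that differ only in an ending like _2 or _b are one class to them, and where a whole thing is asked for, a point or a joint stands for the part that bears it (a point fixed in the world has none). Each returns a list of dicts, best first, with "p" (0 to 1); they miss things now and then, are a little off and sometimes report something else, mostly with a low value. They report only what shows in the picture. A call takes as long as a camera call. They do not tell look-alikes from the thing itself.
- optics.silhouettes(picture, target): "mask" (384x512 bool, what is visible of it) and "pixel" ([row, column] in pixels, amid what is visible of it).
The state is a dict: "time_s": time; "joint_positions": joint angles; "qd": joint speeds; "tau": joint torques, N m; "eef_pos": TCP position; "orientation": TCP orientation; "contact_force": force on the tool from outside, world axes, zero at the start; "wrist_torque": the same for the moment, N m; "grip_width": finger opening in m.
Only numpy, scipy, OpenCV 4.12 (cv2) and the standard library are available. Lean on these libraries where they do the work, as an engineer would, in place of code of your own. Each camera call takes 0.05 s, during which the arm holds its last target.

## Working session

There is one attempt and no reset: what is moved stays moved. The work goes in short steps, Python scripts to look and compute and a tool call to move; the robot and the scene stay as the last step left them, time stands still between calls to the robot, and variables do not carry over. Pictures are saved under pics/ and viewed, and the job is handed in when it is done.

Besides the shell and the picture viewer there is one more tool, called after "Request:" by a JSON object that holds its "api" and its "payload". carry_out: Moves the arm, as the interface text tells. Its arguments: {"type":"object","properties":{"commands":{"type":"array"},"squeeze":{"type":"number"}},"required":["commands"]}

```bash
ls; mkdir -p pics
cat > h.py <<'E'
import numpy as np, cv2
from cell import observe, optics, workorder
from scipy.spatial.transform import Rotation as R
def rot(q): return R.from_quat([q[1],q[2],q[3],q[0]]).as_matrix()
def cap(n,save=None):
    c=optics.capture(n)
    if save: cv2.imwrite('pics/'+save,c['color'])
    return c
def pix2w(c,rc,z):
    u=(rc[1]-c['cx'])/c['fx']; v=(rc[0]-c['cy'])/c['fy']
    rd=np.hypot(u,v); r=rd
    for _ in range(30): r=rd/(1+c['k1']*r*r)
    s=r/rd if rd>0 else 1
    d=rot(c['attitude'])@np.array([u*s,-v*s,-1]); p=np.array(c['position'])
    return p+d*(z-p[2])/d[2]
def w2pix(c,P):
    q=rot(c['attitude']).T@(np.array(P)-np.array(c['position']))
    x=q[0]/-q[2]; y=-q[1]/-q[2]; f=1+c['k1']*(x*x+y*y)
    return np.array([c['cy']+c['fy']*y*f, c['cx']+c['fx']*x*f])
E
python3 - <<'E'
from h import *
for n in ['scene','top','wrist']:
    c=cap(n,n+'0.png'); print(n,{k:v for k,v in c.items() if k!='color'})
s=observe(); print(s)
E
```

```text
pics
scene {'fx': 472.9350797563177, 'fy': 472.9350797563177, 'cx': 261.5136685092101, 'cy': 185.71980031291685, 'k1': -0.1150263985581563, 'position': array([ 1.16912305, -0.66651706,  1.2348692 ]), 'attitude': array([0.87600238, 0.30580575, 0.12654124, 0.35084183]), 'shot': 1}
top {'fx': 450.5428881846446, 'fy': 450.5428881846446, 'cx': 260.1672094675772, 'cy': 192.0566920307469, 'k1': -0.08338673392937658, 'position': array([0.4004647 , 0.00845941, 1.1750157 ]), 'attitude': array([ 0.71058194,  0.03846361, -0.04215084, -0.70129678]), 'shot': 2}
wrist {'fx': 275.7468834101903, 'fy': 275.7468834101903, 'cx': 259.9603928384793, 'cy': 196.79815044104714, 'k1': -0.04202557806037977, 'position': array([0.1252052 , 0.59036914, 0.37220599]), 'attitude': array([ 0.80401785, -0.11255492, -0.0807894 ,  0.5782385 ]), 'shot': 3}
{'time_s': 0.15, 'joint_positions': array([1.02830524e+00, 1.04549496e-01, 9.66528259e-02, 1.56391257e+00,
       1.21308809e-05, 1.35311218e+00]), 'qd': array([-0.00049424, -0.00212914,  0.00341187,  0.00035993,  0.00052931,
       -0.00032549]), 'tau': array([ 3.50323804e-03, -5.57352662e+01,  5.04009140e+01,  1.23351073e-02,
       -3.09314601e-04, -2.23647532e-05]), 'eef_pos': array([0.19132447, 0.56841978, 0.24171106]), 'orientation': array([-1.93529579e-04,  1.61690497e-01,  9.86841389e-01, -4.68063311e-04]), 'contact_force': array([ 0.22880801,  0.18667985, -0.16521472]), 'wrist_torque': array([0.01441493, 0.03360115, 0.01474118]), 'grip_width': 0.08572775505235392}
```

View pics/scene0.png

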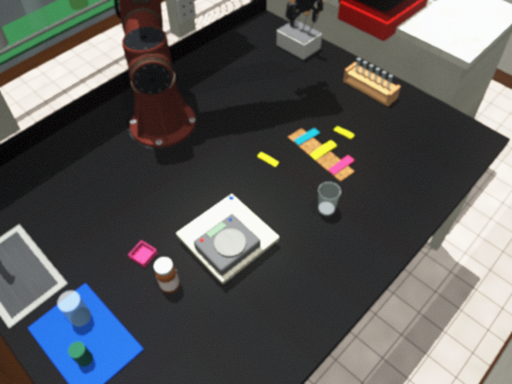

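View pics/top0.png

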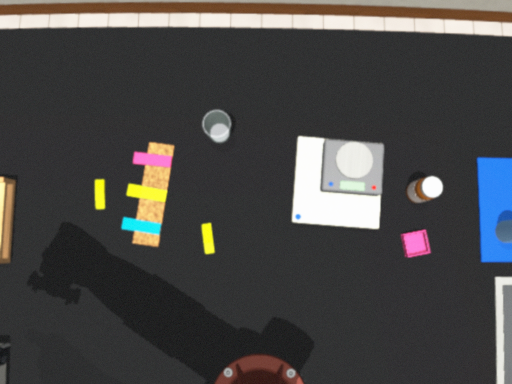

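View pics/wrist0.png

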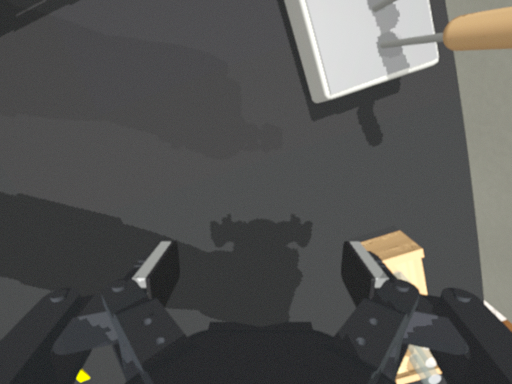

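Run:
```python
from h import *
for cam in ['top','scene']:
    c=cap(cam)
    for t,z in [('stand',.05),('dot',.05),('pan',.098),('flat_pink',.011),('flat_teal',.011),('taper',.012),('pad',.006),('beaker',.0),('mould',.01),('reagent',.06)]:
        for d in optics.silhouettes(c,t)[:3]:
            m=d['mask'].astype(np.uint8); n=m.sum()
            r=cv2.minAreaRect(np.argwhere(m>0)[:, ::-1].astype(np.float32)) if n>3 else None
            if r is None: continue
            bx=cv2.boxPoints(r); w=[pix2w(c,(b[1],b[0]),z)[:2].round(4).tolist() for b in bx]
            print(cam,t,round(d['p'],2),n,np.round(d['pixel'],1),'ctr',pix2w(c,(r[0][1],r[0][0]),z)[:2].round(4),w if cam=='top' else '')
```

```text
top stand 0.89 7429 [184.3 337.4] ctr [ 0.5565 -0.1934] [[0.4544, -0.0759], [0.674, -0.0906], [0.6617, -0.315], [0.4412, -0.295]]
top dot 0.79 7473 [180.1 336.9] ctr [ 0.5566 -0.1927] [[0.451, -0.0759], [0.6739, -0.0871], [0.6654, -0.3136], [0.4415, -0.2971]]
top pan 0.85 7436 [181.  340.5] ctr [ 0.5488 -0.1849] [[0.45, -0.072], [0.6623, -0.0862], [0.6505, -0.3017], [0.4374, -0.2824]]
top flat_pink 0.55 426 [158.6 151.6] ctr [0.6159 0.2879] [[0.6054, 0.3384], [0.6363, 0.3364], [0.6263, 0.2376], [0.5956, 0.2398]]
top flat_teal 0.59 403 [223.  140.6] ctr [0.443  0.3117] [[0.4361, 0.3615], [0.4654, 0.3574], [0.4499, 0.2622], [0.4207, 0.2665]]
top taper 0.75 442 [191.6 146.6] ctr [0.5271 0.2994] [[0.5172, 0.3508], [0.5497, 0.3477], [0.5369, 0.2482], [0.5046, 0.2516]]
top taper 0.74 244 [194.5 100.9] ctr [0.5243 0.4241] [[0.5598, 0.4382], [0.5601, 0.414], [0.489, 0.4103], [0.4886, 0.4343]]
top taper 0.69 249 [238.4 205.4] ctr [0.4128 0.136 ] [[0.4475, 0.1521], [0.4502, 0.1289], [0.3782, 0.12], [0.3756, 0.143]]
top pad 0.7 1781 [199.8 151.3] ctr [0.5255 0.2838] [[0.3981, 0.3339], [0.6659, 
[... 547 characters left out ...]
5053, -0.3693]]
scene stand 0.94 4891 [238.3 225.8] ctr [ 0.5667 -0.1945] 
scene dot 0.88 4899 [238.6 226.1] ctr [ 0.5662 -0.1974] 
scene pan 0.96 4823 [235.3 224.7] ctr [ 0.5907 -0.216 ] 
scene flat_pink 0.67 217 [165.6 340.3] ctr [0.6192 0.2904] 
scene flat_teal 0.62 189 [138.6 307.5] ctr [0.4429 0.3124] 
scene taper 0.56 215 [150.5 320.9] ctr [0.5308 0.3027] 
scene taper 0.4 88 [132.1 344.1] ctr [0.5303 0.4212] 
scene taper 0.4 124 [160.1 270.6] ctr [0.4185 0.1343] 
scene beaker 0.9 595 [196.6 325.1] ctr [0.6744 0.1542] 
scene mould 0.92 407 [252.5 141.4] ctr [ 0.4055 -0.3991] 
scene mould 0.71 196 [136. 308.] ctr [0.4433 0.3132] 
scene reagent 0.77 665 [275.1 165.5] ctr [ 0.5408 -0.4076]
```

Run:
```python
from h import *
for cam,z in [('top',.05),('scene',.05)]:
    c=cap(cam); img=c['color']
    h=cv2.cvtColor(img,cv2.COLOR_BGR2HSV)
    m=cv2.inRange(h,(100,100,60),(125,255,255))
    m[:, :]=m
    n,l,st,ce=cv2.connectedComponentsWithStats(m)
    for i in range(1,n):
        if 4<st[i,4]<120:
            p=pix2w(c,(ce[i,1],ce[i,0]),z)
            print(cam,ce[i].round(1),st[i,4],p.round(4))
    s=optics.silhouettes(c,'stand')[0]['mask'].astype(np.uint8)
    if cam=='top':
        # white board fit
        pts=np.argwhere(s>0); cv2.imwrite('pics/topzoom.png',cv2.resize(img[120:250,90:400],None,fx=2.5,fy=2.5,interpolation=cv2.INTER_CUBIC))
        cnt=max(cv2.findContours(s,cv2.RETR_EXTERNAL,cv2.CHAIN_APPROX_NONE)[0],key=len)[:,0]
        W=np.array([pix2w(c,(b[1],b[0]),.05)[:2] for b in cnt])
        # left edge (max y) & near edge(min x)
        for nm,sel,(i,j) in [('left',(W[:,1]>-.1)&(W[:,0]>.48)&(W[:,0]<.65),(0,1)),('near',(W[:,0]<.465)&(W[:,1]<-.11)&(W[:,1]>-.27),(1,0))]:
            f=np.polyfit(W[sel][:,i],W[sel][:,j],1); print(nm,f,sel.sum())
```

```text
top [330.5 183.5] 12 [ 0.5535 -0.174   0.05  ]
top [297.7 216.1] 18 [ 0.4701 -0.0913  0.05  ]
left [-0.05029857 -0.05736682] 67
near [0.05723299 0.46242042] 63
scene [231.  197.5] 6 [ 0.4703 -0.0887  0.05  ]
scene [229.7 219. ] 7 [ 0.5267 -0.1485  0.05  ]
```

View pics/topzoom.png

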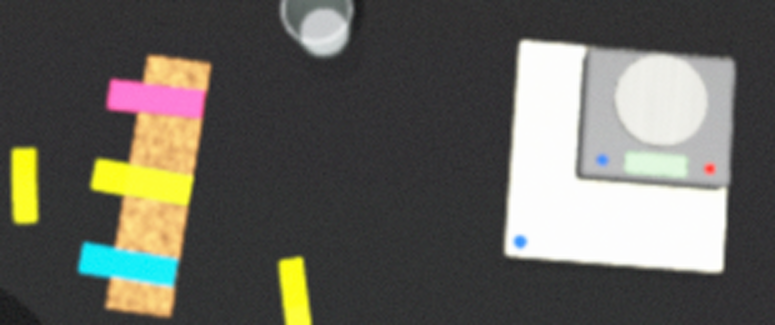

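```bash
cat >> h.py <<'E'
def tool():
    s=observe(); M=rot(s['orientation']); p=np.array(s['eef_pos'])
    return s,M,p,np.degrees(np.arctan2(M[1,0],M[0,0]))
def wrap(a): return (a+180)%360-180
def plan(t,yaw,n):
    """t world xyz target of TCP, yaw deg of tool x; prints n rows"""
    s,M,p,y0=tool(); t=np.array(t,float); dy=wrap(yaw-y0)
    print('t',round(s['time_s'],2),'pos',p.round(4),'yaw',round(y0,2),'tilt',np.round(np.degrees(np.arccos(-M[2,2])),2),'d',(t-p).round(4),'dyaw',round(dy,2),'F',s['contact_force'].round(1))
    y=y0
    for i in range(n):
        a=np.radians(y); d=(t-p)/n
        sh=[d[0]*np.cos(a)+d[1]*np.sin(a), d[0]*np.sin(a)-d[1]*np.cos(a), -d[2]]
        print(np.round(sh,4).tolist(),np.round(-np.radians(dy)/n,4)); y+=dy/n
E
python3 - <<'E'
from h import *
for cam,z in [('top',.011),('scene',.011)]:
    c=cap(cam)
    h=cv2.cvtColor(c['color'],cv2.COLOR_BGR2HSV)
    for nm,lo,hi in [('teal',(85,120,100),(99,255,255)),('yellow',(24,120,100),(34,255,255)),('pink',(150,100,100),(175,255,255))]:
        m=cv2.inRange(h,lo,hi); n,l,st,ce=cv2.connectedComponentsWithStats(m)
        for i in range(1,n):
            if st[i,4]>60:
                P=np.array([pix2w(c,(a[0],a[1]),z)[:2] for a in np.argwhere(l==i)]).astype(np.float32)
                r=cv2.minAreaRect(P*1000); cv=np.cov(P.T); w,v=np.linalg.eigh(cv); d=v[:,1]*np.sign(v[1,1])
                print(cam,nm,st[i,4],'mean',P.mean(0).round(4),'rect',np.round(r[0],1),np.round(r[1],1),'dir',np.degrees(np.arctan2(d[1],d[0])).round(1))
plan([.447,.347,.10],82,12)
E
```

```text
top teal 459 mean [0.4429 0.3148] rect [442.4 311.5] [104.8  35.3] dir 81.6
top yellow 339 mean [0.5233 0.425 ] rect [523.3 424.5] [80.1 29.4] dir 5.6
top yellow 543 mean [0.529  0.3015] rect [529.2 300.5] [108.1  36.6] dir 80.8
top yellow 351 mean [0.4129 0.1372] rect [412.8 137.4] [81.7 28.7] dir 8.4
top pink 476 mean [0.6171 0.2919] rect [616.4 289.5] [106.   35.7] dir 84.2
top pink 670 mean [ 0.4055 -0.4029] rect [ 405.5 -402.7] [65.9 70.8] dir 98.8
scene teal 175 mean [0.4449 0.3178] rect [442.  315.3] [103.8  37.1] dir 83.1
scene yellow 154 mean [0.5295 0.4228] rect [528.6 423.2] [82.7 35.8] dir 7.6
scene yellow 264 mean [0.5289 0.303 ] rect [527.6 302.5] [117.3  42.7] dir 85.0
scene yellow 175 mean [0.4177 0.135 ] rect [417.6 135.4] [86.4 33.4] dir 4.4
scene pink 226 mean [0.6191 0.2939] rect [617.8 291. ] [109.1  39.5] dir 85.3
scene pink 474 mean [ 0.4037 -0.3992] rect [ 403.8 -398.8] [75.  69.8] dir 172.7
t 1.55 pos [0.1915 0.5687 0.2423] yaw 161.39 tilt 0.01 d [ 0.2555 -0.2217 -0.1423] dyaw -79.39 F [ 0.2  0.2 -0.1]
[-0.0261, -0.0107, 0.0119] 0.1155
[-0.0271, -0.0076, 0.0119] 0.1155
[-0.0278, -0.0045, 0.0119] 0.1155
[-0.0282, -0.0012, 0.0119] 0.1155
[-0.0281, 0.002, 0.0119] 0.1155
[-0.0277, 0.0053, 0.0119] 0.1155
[-0.0269, 0.0084, 0.0119] 0.1155
[-0.0258, 0.0115, 0.0119] 0.1155
[-0.0243, 0.0143, 0.0119] 0.1155
[-0.0225, 0.017, 0.0119] 0.1155
[-0.0203, 0.0195, 0.0119] 0.1155
[-0.018, 0.0217, 0.0119] 0.1155
```

Request:
{"api": "carry_out", "payload": {"commands": [[[-0.026, -0.011, 0.012], 0.115, 1], [[-0.027, -0.008, 0.012], 0.115, 1], [[-0.028, -0.0045, 0.012], 0.115, 1], [[-0.028, -0.001, 0.012], 0.115, 1], [[-0.028, 0.002, 0.012], 0.115, 1], [[-0.028, 0.005, 0.012], 0.115, 1], [[-0.027, 0.0085, 0.012], 0.115, 1], [[-0.026, 0.0115, 0.012], 0.115, 1], [[-0.024, 0.0145, 0.012], 0.115, 1], [[-0.0225, 0.017, 0.012], 0.115, 1], [[-0.02, 0.0195, 0.012], 0.115, 1], [[-0.018, 0.0215, 0.012], 0.115, 0.6]], "squeeze": 30}}

```text
time_s: 2.55
eef_pos: [0.4502, 0.3373, 0.0959]
orientation: [-0.001, 0.77, 0.638, 0.005]
contact_force: [-0.4, -0.2, -0.1]
grip_width: 0.0757
```

Run:
```python
from h import *
plan([.447,.347,.04],82,3)
c=cap('wrist','w1.png')
```

```text
t 2.55 pos [0.4502 0.3373 0.0959] yaw 79.28 tilt 0.57 d [-0.0032  0.0097 -0.0559] dyaw 2.72 F [-0.4 -0.2 -0.1]
[0.003, -0.0016, 0.0186] -0.0158
[0.003, -0.0016, 0.0186] -0.0158
[0.003, -0.0016, 0.0186] -0.0158
```

View pics/w1.png

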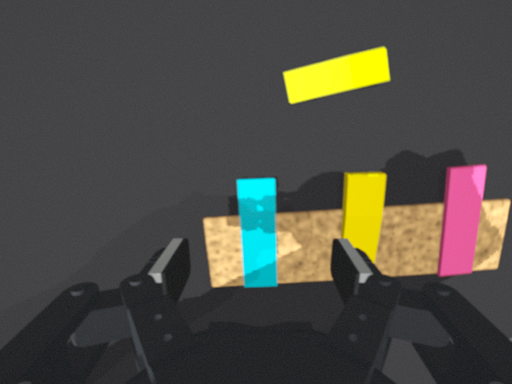

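```bash
cat >> h.py <<'E'
def shims(cam,z=.011):
    c=cap(cam); h=cv2.cvtColor(c['color'],cv2.COLOR_BGR2HSV)
    for nm,lo,hi in [('teal',(85,120,60),(99,255,255)),('yellow',(24,120,60),(34,255,255)),('pink',(150,100,60),(175,255,255))]:
        m=cv2.inRange(h,lo,hi); n,l,st,ce=cv2.connectedComponentsWithStats(m)
        for i in range(1,n):
            if st[i,4]>200:
                P=np.array([pix2w(c,(a[0],a[1]),z)[:2] for a in np.argwhere(l==i)]).astype(np.float32)
                r=cv2.minAreaRect(P*1000); b=cv2.boxPoints(r)
                print(cam,nm,st[i,4],'rect',np.round(r[0],1),np.round(r[1],1),np.round(r[2],1),np.round(b,0).tolist())
E
python3 - <<'E'
from h import *
shims('wrist')
print(observe()['eef_pos'])
E
```

```text
wrist teal 4018 rect [443.6 313. ] [100.6  32. ] 81.4 [[420.0, 266.0], [452.0, 261.0], [467.0, 360.0], [435.0, 365.0]]
wrist yellow 3758 rect [523.7 426.9] [76.7 24.3] 2.8 [[485.0, 437.0], [486.0, 413.0], [563.0, 417.0], [561.0, 441.0]]
wrist yellow 3535 rect [531.3 306.1] [91.3 35.1] 81.2 [[507.0, 264.0], [542.0, 258.0], [556.0, 349.0], [521.0, 354.0]]
wrist pink 4255 rect [616.4 291.5] [101.3  34.9] 84.5 [[594.0, 243.0], [629.0, 239.0], [639.0, 340.0], [604.0, 344.0]]
[0.45071033 0.33521462 0.0941077 ]
```

Run:
```python
from h import *
plan([.449,.348,.022],81.4,4)
```

```text
t 2.65 pos [0.4507 0.3352 0.0941] yaw 79.13 tilt 0.4 d [-0.0017  0.0128 -0.0721] dyaw 2.27 F [-0.3  0.8 -0.5]
[0.0031, -0.001, 0.018] -0.0099
[0.0031, -0.001, 0.018] -0.0099
[0.0031, -0.001, 0.018] -0.0099
[0.0031, -0.0009, 0.018] -0.0099
```

Request:
{"api": "carry_out", "payload": {"commands": [[[0.003, -0.001, 0.018], -0.01, 0.5], [[0.003, -0.001, 0.018], -0.01, 0.48], [[0.003, -0.001, 0.018], -0.01, 0.48], [[0.003, -0.001, 0.018], -0.01, 0.48], [[0, 0, 0], 0, 0.48]]}}

```text
time_s: 3.07
eef_pos: [0.4505, 0.349, 0.0219]
orientation: [-0.001, 0.757, 0.654, 0.005]
contact_force: [-1.1, -0.4, -1.6]
grip_width: 0.0411
```

Run:
```python
from h import *
plan([.449,.348,.015],81.4,3)
print(observe()['grip_width'])
```

```text
t 3.07 pos [0.4505 0.349  0.0219] yaw 81.64 tilt 0.58 d [-0.0015 -0.001  -0.0069] dyaw -0.24 F [-1.1 -0.4 -1.6]
[-0.0004, -0.0005, 0.0023] 0.0014
[-0.0004, -0.0005, 0.0023] 0.0014
[-0.0004, -0.0005, 0.0023] 0.0014
0.04112641409007996
```

Request:
{"api": "carry_out", "payload": {"commands": [[[0, -0.0015, 0.004], 0, 0.48], [[0, 0, 0.002], 0, 0.48], [[0, 0, 0.0015], 0, 0.48]]}}

```text
time_s: 3.32
eef_pos: [0.4488, 0.3503, 0.0161]
orientation: [-0.001, 0.756, 0.655, 0.005]
contact_force: [-0.2, 0.5, 0.1]
grip_width: 0.0412
```

Request:
{"api": "carry_out", "payload": {"commands": [[[0, 0, 0.0015], 0, 0.48], [[0, 0, 0.001], 0, 0.48]]}}

```text
time_s: 3.48
eef_pos: [0.4496, 0.3509, 0.0152]
orientation: [-0.001, 0.756, 0.655, 0.007]
contact_force: [0.8, -0.5, -0.7]
grip_width: 0.0412
```

Request:
{"api": "carry_out", "payload": {"commands": [[[-0.001, 0, 0.002], 0, 0.48], [[-0.001, 0, 0.002], 0, 0.48]]}}

```text
time_s: 3.65
eef_pos: [0.4504, 0.3493, 0.0124]
orientation: [-0.0, 0.756, 0.655, 0.008]
contact_force: [-0.3, 0.4, 0.1]
grip_width: 0.0408
```

Request:
{"api": "carry_out", "payload": {"commands": [[[0, 0, 0.002], 0, 0.48], [[0, 0, 0.002], 0, 0.48]]}}

```text
time_s: 3.82
eef_pos: [0.451, 0.3493, 0.0094]
orientation: [-0.0, 0.756, 0.655, 0.008]
contact_force: [-11.2, -6.5, 28.3]
grip_width: 0.041
```

Request:
{"api": "carry_out", "payload": {"commands": [[[0, 0, -0.004], 0, 0.48], [[0, 0, -0.003], 0, 0.48], [[0, 0, 0], 0, 0.48]]}}

```text
time_s: 4.07
eef_pos: [0.4511, 0.3492, 0.017]
orientation: [-0.0, 0.756, 0.655, 0.008]
contact_force: [-0.2, 0.5, -0.3]
grip_width: 0.0408
```

Run:
```python
from h import *
plan([.449,.348,.0165],81.4,1)
s,M,p,y=tool(); print(M.round(4)); print(s['grip_width'])
```

```text
t 4.07 pos [0.4511 0.3492 0.017 ] yaw 81.78 tilt 0.97 d [-0.0021 -0.0012 -0.0005] dyaw -0.38 F [-0.2  0.5 -0.3]
[-0.0015, -0.0019, 0.0005] 0.0066
[[ 0.143   0.9896  0.0124]
 [ 0.9896 -0.1432  0.0116]
 [ 0.0133  0.0106 -0.9999]]
0.040797302581356686
```

Request:
{"api": "carry_out", "payload": {"commands": [[[-0.001, -0.002, 0], 0.005, 0.42], [[0, 0, 0], 0, 0.3], [[0, 0, 0], 0, 0.2], [[0, 0, 0], 0, 0.2], [[0, 0, 0], 0, 0.2]], "squeeze": 40}}

```text
time_s: 4.48
eef_pos: [0.4489, 0.3485, 0.0171]
orientation: [-0.0, 0.758, 0.652, 0.009]
contact_force: [0.1, 0.1, 1.7]
grip_width: 0.0283
```

Request:
{"api": "carry_out", "payload": {"commands": [[[0, 0, -0.01], 0, 0.2], [[0, 0, -0.015], 0, 0.2], [[0, 0, -0.015], 0, 0.2], [[0, 0, 0], 0, 0.2]]}}

```text
time_s: 4.82
eef_pos: [0.447, 0.3473, 0.0581]
orientation: [-0.001, 0.758, 0.652, 0.007]
contact_force: [-0.5, -0.3, 0.9]
grip_width: 0.028
```

Run:
```python
from h import *
plan([.4775,-0.03+.04,.06],87,12)
print(observe()['grip_width']); cap('wrist','w2.png')
```

```text
t 4.82 pos [0.447  0.3473 0.0581] yaw 81.45 tilt 0.81 d [ 0.0305 -0.3373  0.0019] dyaw 5.55 F [-0.5 -0.3  0.9]
[-0.0274, 0.0067, -0.0002] -0.0081
[-0.0275, 0.0065, -0.0002] -0.0081
[-0.0275, 0.0062, -0.0002] -0.0081
[-0.0276, 0.006, -0.0002] -0.0081
[-0.0276, 0.0058, -0.0002] -0.0081
[-0.0277, 0.0056, -0.0002] -0.0081
[-0.0277, 0.0054, -0.0002] -0.0081
[-0.0278, 0.0051, -0.0002] -0.0081
[-0.0278, 0.0049, -0.0002] -0.0081
[-0.0278, 0.0047, -0.0002] -0.0081
[-0.0279, 0.0045, -0.0002] -0.0081
[-0.0279, 0.0042, -0.0002] -0.0081
0.027996987887301993
```

View pics/w2.png

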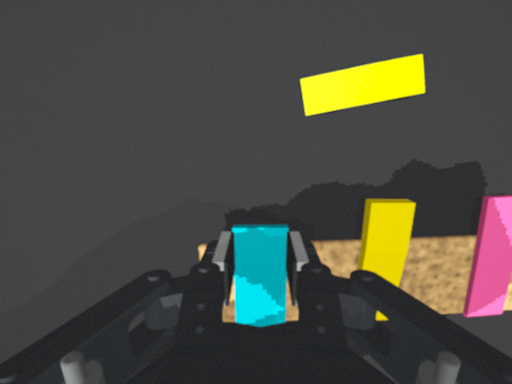

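Request:
{"api": "carry_out", "payload": {"commands": [[[-0.0275, 0.0065, 0], -0.008, 0.2], [[-0.0275, 0.0065, 0], -0.008, 0.2], [[-0.0275, 0.006, 0], -0.008, 0.2], [[-0.0275, 0.006, 0], -0.008, 0.2], [[-0.0275, 0.006, 0], -0.008, 0.2], [[-0.0275, 0.0055, 0], -0.008, 0.2], [[-0.0275, 0.0055, 0], -0.008, 0.2], [[-0.0275, 0.005, 0], -0.008, 0.2], [[-0.0275, 0.005, 0], -0.008, 0.2], [[-0.0275, 0.0045, 0], -0.008, 0.2], [[-0.025, 0.0045, 0], -0.008, 0.2], [[0, 0, 0], -0.008, 0.2]]}}

```text
time_s: 5.87
eef_pos: [0.4718, 0.0303, 0.0446]
orientation: [-0.003, 0.722, 0.692, 0.005]
contact_force: [0.8, -0.1, -0.4]
grip_width: 0.0284
```

Run:
```python
from h import *
plan([.4768,.03,.02],87,3)
```

```text
t 5.87 pos [0.4718 0.0303 0.0446] yaw 87.52 tilt 0.61 d [ 0.005  -0.0003 -0.0246] dyaw -0.52 F [ 0.8 -0.1 -0.4]
[-0.0, 0.0017, 0.0082] 0.003
[-0.0, 0.0017, 0.0082] 0.003
[-0.0, 0.0017, 0.0082] 0.003
```

Request:
{"api": "carry_out", "payload": {"commands": [[[0, 0.002, 0.008], 0.003, 0.2], [[0, 0.002, 0.008], 0.003, 0.2], [[0, 0.0015, 0.006], 0, 0.2], [[0, 0, 0], 0, 0.2]]}}

```text
time_s: 6.2
eef_pos: [0.4765, 0.0306, 0.0181]
orientation: [-0.004, 0.725, 0.688, 0.004]
contact_force: [-0.4, 0.9, -0.1]
grip_width: 0.0285
```

Run:
```python
from h import *
plan([.4768,.03,.0135],87,1)
s,M,p,y=tool(); print(M.round(4))
c=cap('wrist','w3.png')
```

```text
t 6.2 pos [0.4765 0.0306 0.0181] yaw 87.01 tilt 0.65 d [ 0.0003 -0.0006 -0.0046] dyaw -0.01 F [-0.4  0.9 -0.1]
[-0.0006, 0.0003, 0.0046] 0.0001
[[ 5.220e-02  9.986e-01  2.000e-04]
 [ 9.986e-01 -5.220e-02  1.140e-02]
 [ 1.130e-02 -4.000e-04 -9.999e-01]]
```

View pics/w3.png

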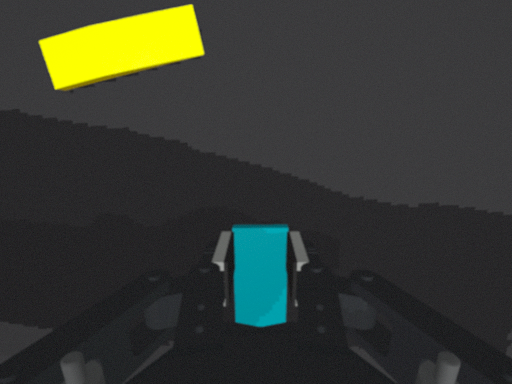

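Request:
{"api": "carry_out", "payload": {"commands": [[[0, 0, 0.004], 0, 0.2], [[-0.01, 0, 0], 0, 0.2], [[-0.01, 0, 0], 0, 0.2], [[-0.01, 0, 0], 0, 0.2], [[-0.005, 0, 0], 0, 0.2]]}}

```text
time_s: 6.67
eef_pos: [0.4742, -0.0044, 0.0135]
orientation: [-0.004, 0.723, 0.691, 0.004]
contact_force: [0.1, -0.6, 0.7]
grip_width: 0.0284
```

Run:
```python
from h import *
plan([.4723,-.0505,.0125],87,5)
```

```text
t 6.67 pos [ 0.4742 -0.0044  0.0135] yaw 87.37 tilt 0.66 d [-0.0019 -0.0461 -0.001 ] dyaw -0.37 F [ 0.1 -0.6  0.7]
[-0.0092, 0.0, 0.0002] 0.0013
[-0.0092, 0.0001, 0.0002] 0.0013
[-0.0092, 0.0001, 0.0002] 0.0013
[-0.0092, 0.0001, 0.0002] 0.0013
[-0.0092, 0.0001, 0.0002] 0.0013
```

Request:
{"api": "carry_out", "payload": {"commands": [[[-0.01, 0, 0], 0, 0.2], [[-0.01, 0, 0], 0.003, 0.2], [[-0.01, 0, 0], 0.003, 0.2]]}}

```text
time_s: 6.92
eef_pos: [0.4729, -0.0378, 0.0138]
orientation: [-0.004, 0.726, 0.688, 0.004]
contact_force: [0.8, -0.7, -0.8]
grip_width: 0.0282
```

Request:
{"api": "carry_out", "payload": {"commands": [[[-0.01, 0, 0], 0, 0.2], [[-0.007, 0, 0], 0, 0.2], [[0, 0, 0], 0, 0.2]]}}

```text
time_s: 7.17
eef_pos: [0.4721, -0.0596, 0.014]
orientation: [-0.003, 0.727, 0.687, 0.004]
contact_force: [0.3, -0.2, -0.3]
grip_width: 0.0283
```

Run:
```python
from h import *
plan([.4723,-.0505,.0115],87,1)
cap('top','t2.png'); c=cap('scene','s2.png')
```

```text
t 7.17 pos [ 0.4721 -0.0596  0.014 ] yaw 86.77 tilt 0.59 d [ 0.0002  0.0091 -0.0025] dyaw 0.23 F [ 0.3 -0.2 -0.3]
[0.0091, -0.0003, 0.0025] -0.0041
```

Request:
{"api": "carry_out", "payload": {"commands": [[[0.009, 0, 0.001], -0.004, 0.2], [[0, 0, 0.002], 0, 0.2], [[0, 0, 0.001], 0, 0.2]]}}

```text
time_s: 7.52
eef_pos: [0.4728, -0.0482, 0.0111]
orientation: [-0.003, 0.725, 0.689, 0.004]
contact_force: [-9.6, -6.2, 20.9]
grip_width: 0.0284
```

Run:
```python
from h import *
plan([.4723,-.0505,.0115],87,1)
```

```text
t 7.52 pos [ 0.4728 -0.0482  0.0111] yaw 87.08 tilt 0.55 d [-0.0005 -0.0023  0.0004] dyaw -0.08 F [-9.6 -6.2 20.9]
[-0.0023, -0.0004, -0.0004] 0.0014
```

Request:
{"api": "carry_out", "payload": {"commands": [[[0, 0, -0.0005], 0, 0.48], [[0, 0, 0], 0, 0.48], [[0, 0, 0], 0, 0.48], [[0.002, 0, -0.02], 0, 0.48], [[0.002, 0, -0.03], 0, 0.48], [[0, 0, -0.03], 0, 0.2], [[0, 0, -0.005], 0, 0]]}}

```text
time_s: 8.1
eef_pos: [0.4701, -0.0402, 0.0957]
orientation: [-0.006, 0.723, 0.691, 0.002]
contact_force: [0.8, -1.1, 1.3]
grip_width: 0.0177
```

Run:
```python
from h import *
cap('wrist','w4.png'); c=cap('top','t4.png'); shims('wrist',.005); shims('top',.005)
plan([.470,-.0905,.085],87,3)
```

```text
wrist teal 1502 rect [472.2 -61.6] [55.8 31.4] 87.6 [[455.0, -89.0], [487.0, -90.0], [489.0, -34.0], [458.0, -33.0]]
top yellow 359 rect [524.8 426.6] [82.5 29.7] 3.2 [[483.0, 439.0], [484.0, 410.0], [567.0, 414.0], [565.0, 444.0]]
top yellow 551 rect [529.9 302. ] [108.7  37.7] 81.3 [[503.0, 251.0], [540.0, 245.0], [557.0, 353.0], [519.0, 359.0]]
top yellow 356 rect [412.9 137.8] [82.1 29.4] 9.1 [[370.0, 146.0], [375.0, 117.0], [456.0, 130.0], [451.0, 159.0]]
top pink 482 rect [616.7 291.2] [107.2  36.7] 82.4 [[591.0, 240.0], [628.0, 236.0], [642.0, 342.0], [606.0, 347.0]]
top pink 696 rect [ 405.7 -404.4] [67.1 72.9] 11.2 [[366.0, -375.0], [380.0, -447.0], [446.0, -434.0], [431.0, -362.0]]
t 8.3 pos [ 0.4678 -0.0396  0.0904] yaw 87.37 tilt 1.06 d [ 0.0022 -0.0509 -0.0054] dyaw -0.37 F [-1.3 -0.7 -0.3]
[-0.0169, 0.0015, 0.0018] 0.0022
[-0.0169, 0.0015, 0.0018] 0.0022
[-0.0169, 0.0016, 0.0018] 0.0022
```

View pics/w4.png

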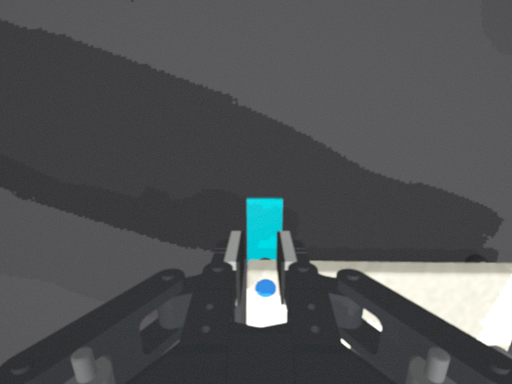

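Request:
{"api": "carry_out", "payload": {"commands": [[[-0.017, 0.0015, 0], 0, 0], [[-0.017, 0.0015, 0], 0, 0], [[-0.014, 0.0015, 0], 0, 0], [[0, 0, 0.005], 0, 0], [[0, 0, 0.005], 0, 0], [[0, 0, 0], 0, 0]]}}

```text
time_s: 8.8
eef_pos: [0.4652, -0.086, 0.0691]
orientation: [-0.015, 0.723, 0.691, -0.001]
contact_force: [0.0, 0.1, -0.5]
grip_width: 0.0
```

Run:
```python
from h import *
plan([.470,-.0905,.063],87,3); print(observe()['grip_width'])
```

```text
t 8.8 pos [ 0.4652 -0.086   0.0691] yaw 87.43 tilt 1.77 d [ 0.0048 -0.0045 -0.0061] dyaw -0.43 F [ 0.   0.1 -0.5]
[-0.0014, 0.0017, 0.002] 0.0025
[-0.0014, 0.0017, 0.002] 0.0025
[-0.0014, 0.0017, 0.002] 0.0025
1.4449824203023045e-06
```

Request:
{"api": "carry_out", "payload": {"commands": [[[-0.0015, 0.002, 0.002], 0, 0], [[-0.0015, 0.0015, 0.002], 0, 0], [[-0.0015, 0.0015, 0.001], 0, 0]]}}

```text
time_s: 9.05
eef_pos: [0.4688, -0.0886, 0.0615]
orientation: [-0.017, 0.722, 0.692, -0.001]
contact_force: [0.2, 0.4, -0.3]
grip_width: -0.0001
```

Request:
{"api": "carry_out", "payload": {"commands": [[[0, 0, 0.001], 0, 0]]}}

```text
time_s: 9.13
eef_pos: [0.469, -0.0885, 0.0603]
orientation: [-0.017, 0.722, 0.692, -0.002]
contact_force: [0.4, -2.2, 3.5]
grip_width: 0.0001
```

Request:
{"api": "carry_out", "payload": {"commands": [[[0, 0, 0.001], 0, 0]]}}

```text
time_s: 9.22
eef_pos: [0.469, -0.0884, 0.0595]
orientation: [-0.017, 0.722, 0.692, -0.002]
contact_force: [-3.9, 0.5, 5.8]
grip_width: 0.0
```

Request:
{"api": "carry_out", "payload": {"commands": [[[0, 0, 0.001], 0, 0]]}}

```text
time_s: 9.3
eef_pos: [0.4689, -0.0882, 0.0587]
orientation: [-0.017, 0.722, 0.692, -0.002]
contact_force: [-3.3, 0.8, 5.0]
grip_width: -0.0003
```

Request:
{"api": "carry_out", "payload": {"commands": [[[0, 0, 0.001], 0, 0]]}}

```text
time_s: 9.38
eef_pos: [0.4687, -0.088, 0.0579]
orientation: [-0.017, 0.722, 0.692, -0.002]
contact_force: [-4.0, 1.4, 3.4]
grip_width: -0.0003
```

Request:
{"api": "carry_out", "payload": {"commands": [[[0, 0, 0.001], 0, 0], [[0, 0, 0.001], 0, 0]]}}

```text
time_s: 9.55
eef_pos: [0.4684, -0.0876, 0.0562]
orientation: [-0.018, 0.722, 0.692, -0.002]
contact_force: [-2.8, 2.2, 4.7]
grip_width: 0.0
```

Request:
{"api": "carry_out", "payload": {"commands": [[[0, 0, 0.001], 0, 0]]}}

```text
time_s: 9.63
eef_pos: [0.4683, -0.0875, 0.0552]
orientation: [-0.018, 0.722, 0.692, -0.002]
contact_force: [-3.1, 1.7, 4.8]
grip_width: 0.0001
```

Request:
{"api": "carry_out", "payload": {"commands": [[[0, 0, 0.001], 0, 0]]}}

```text
time_s: 9.72
eef_pos: [0.4683, -0.0873, 0.0541]
orientation: [-0.018, 0.722, 0.692, -0.002]
contact_force: [-2.5, 2.3, 5.0]
grip_width: -0.0
```

Request:
{"api": "carry_out", "payload": {"commands": [[[0, 0, 0.001], 0, 0]]}}

```text
time_s: 9.8
eef_pos: [0.4683, -0.0872, 0.0534]
orientation: [-0.018, 0.722, 0.692, -0.002]
contact_force: [-6.2, 2.7, 16.5]
grip_width: 0.0002
```

Request:
{"api": "carry_out", "payload": {"commands": [[[0, 0, -0.002], 0, 0], [[0, 0, -0.004], 0, 0], [[0, 0, -0.004], 0, 0], [[0, 0, -0.01], 0, 0], [[0, 0, -0.02], 0, 0.3], [[0, 0, -0.02], 0, 0.5]]}}

```text
time_s: 10.3
eef_pos: [0.4687, -0.0882, 0.1125]
orientation: [-0.019, 0.722, 0.692, -0.002]
contact_force: [-0.1, -0.4, 0.8]
grip_width: 0.0237
```

Run:
```python
from h import *
plan([.533,.325,.10],81.5,14)
c=cap('top','t5.png')
h=cv2.cvtColor(c['color'],cv2.COLOR_BGR2HSV); m=cv2.inRange(h,(100,100,60),(125,255,255)); n,l,st,ce=cv2.connectedComponentsWithStats(m)
for i in range(1,n):
    if 4<st[i,4]<60: print(ce[i].round(1),pix2w(c,ce[i][::-1],.05).round(4))
```

```text
t 10.3 pos [ 0.4687 -0.0882  0.1125] yaw 87.58 tilt 2.22 d [ 0.0643  0.4132 -0.0125] dyaw -6.08 F [-0.1 -0.4  0.8]
[0.0297, 0.0033, 0.0009] 0.0076
[0.0297, 0.0031, 0.0009] 0.0076
[0.0297, 0.0029, 0.0009] 0.0076
[0.0298, 0.0027, 0.0009] 0.0076
[0.0298, 0.0024, 0.0009] 0.0076
[0.0298, 0.0022, 0.0009] 0.0076
[0.0298, 0.002, 0.0009] 0.0076
[0.0298, 0.0018, 0.0009] 0.0076
[0.0298, 0.0015, 0.0009] 0.0076
[0.0298, 0.0013, 0.0009] 0.0076
[0.0298, 0.0011, 0.0009] 0.0076
[0.0299, 0.0009, 0.0009] 0.0076
[0.0299, 0.0006, 0.0009] 0.0076
[0.0299, 0.0004, 0.0009] 0.0076
```

Request:
{"api": "carry_out", "payload": {"commands": [[[0.03, 0.003, 0], 0.0075, 0.5], [[0.03, 0.003, 0], 0.0075, 0.5], [[0.03, 0.003, 0], 0.0075, 0.5], [[0.03, 0.0025, 0], 0.0075, 0.5], [[0.03, 0.0025, 0], 0.0075, 0.5], [[0.03, 0.002, 0], 0.0075, 0.5], [[0.03, 0.002, 0], 0.0075, 0.5], [[0.03, 0.002, 0], 0.0075, 0.5]]}}

```text
time_s: 11.02
eef_pos: [0.5128, 0.1528, 0.129]
orientation: [-0.012, 0.746, 0.665, 0.001]
contact_force: [-0.3, -0.9, -0.3]
grip_width: 0.0428
```

Run:
```python
import re
s=open('h.py').read()
s=s.replace("sh=[d[0]*np.cos(a)+d[1]*np.sin(a), d[0]*np.sin(a)-d[1]*np.cos(a), -d[2]]","sh=R.from_euler('z',-np.degrees(0)).as_matrix()@(R.from_euler('z',np.radians(y-y0)).as_matrix()@M).T@d")
open('h.py','w').write(s)
from h import *
s,M,p,y=tool(); print(M.round(3)); cap('wrist','w5.png'); shims('wrist',.011)
plan([.533,.325,.10],81.5,6)
```

```text
[[ 0.115  0.993 -0.014]
 [ 0.993 -0.114  0.02 ]
 [ 0.018 -0.016 -1.   ]]
wrist yellow 3548 rect [528.  285.3] [72.4 32.2] 81.9 [[507.0, 252.0], [539.0, 247.0], [549.0, 319.0], [517.0, 323.0]]
wrist yellow 1925 rect [417.2 140.2] [79.6 25.6] 9.8 [[376.0, 146.0], [380.0, 121.0], [459.0, 134.0], [454.0, 160.0]]
wrist pink 3420 rect [616.4 275.7] [72.  32.6] 84.7 [[597.0, 241.0], [629.0, 238.0], [636.0, 310.0], [604.0, 313.0]]
t 11.12 pos [0.5129 0.1548 0.1291] yaw 83.65 tilt 1.42 d [ 0.0201  0.1702 -0.0291] dyaw -2.15 F [-0.   0.2  0.1]
[0.0285, 0.0003, 0.0054] 0.0063
[0.0285, 0.0001, 0.0054] 0.0063
[0.0285, -0.0001, 0.0054] 0.0063
[0.0285, -0.0003, 0.0054] 0.0063
[0.0285, -0.0004, 0.0054] 0.0063
[0.0285, -0.0006, 0.0054] 0.0063
```

View pics/w5.png

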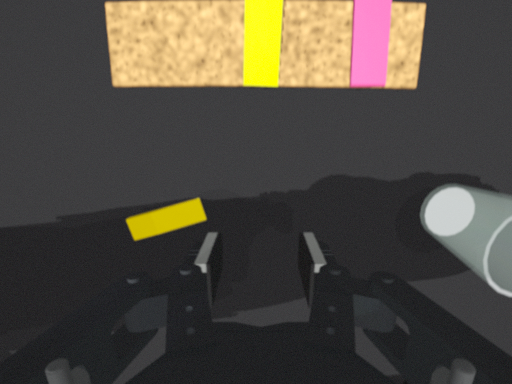

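Request:
{"api": "carry_out", "payload": {"commands": [[[0.0285, 0, 0.005], 0.006, 0.48], [[0.0285, 0, 0.005], 0.006, 0.48], [[0.0285, 0, 0.006], 0.006, 0.48], [[0.0285, 0, 0.006], 0.006, 0.48], [[0.0285, 0, 0.006], 0.006, 0.48], [[0.0285, 0, 0.006], 0.006, 0.48], [[0, 0, 0], 0, 0.48]]}}

```text
time_s: 11.7
eef_pos: [0.5367, 0.3299, 0.0996]
orientation: [-0.011, 0.758, 0.652, 0.003]
contact_force: [-0.2, 0.3, -0.5]
grip_width: 0.0409
```

Run:
```python
from h import *
cap('wrist','w6.png'); shims('wrist',.014)
plan([.535,.3355,.03],81.8,4)
```

```text
wrist yellow 3330 rect [527.1 426.1] [73.8 24.1] 3.1 [[490.0, 436.0], [491.0, 412.0], [565.0, 416.0], [563.0, 440.0]]
wrist yellow 3945 rect [530.9 303.7] [97.9 32.2] 81.9 [[508.0, 257.0], [540.0, 253.0], [554.0, 350.0], [522.0, 354.0]]
wrist pink 3691 rect [617.8 295. ] [94.8 32.7] 85.3 [[598.0, 249.0], [630.0, 246.0], [638.0, 341.0], [605.0, 344.0]]
t 11.8 pos [0.5369 0.3269 0.1006] yaw 81.32 tilt 1.23 d [-0.0019  0.0086 -0.0706] dyaw 0.48 F [-0.1 -0.5  0.1]
[0.0018, -0.0006, 0.0177] -0.0021
[0.0018, -0.0006, 0.0177] -0.0021
[0.0018, -0.0006, 0.0177] -0.0021
[0.0018, -0.0006, 0.0177] -0.0021
```

View pics/w6.png

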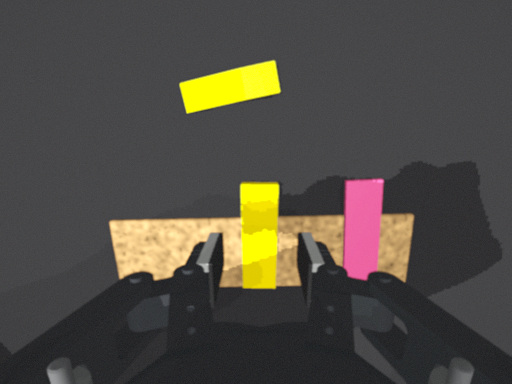

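Request:
{"api": "carry_out", "payload": {"commands": [[[0.002, 0, 0.018], 0, 0.48], [[0.002, 0, 0.018], 0, 0.48], [[0.002, 0, 0.018], 0, 0.48], [[0.002, 0, 0.015], 0, 0.48], [[0, 0, 0], 0, 0.48]]}}

```text
time_s: 12.22
eef_pos: [0.541, 0.3303, 0.0338]
orientation: [-0.009, 0.76, 0.65, 0.005]
contact_force: [0.7, -0.7, -1.3]
grip_width: 0.0409
```

Run:
```python
from h import *
plan([.536,.336,.0185],81.8,2)
```

```text
t 12.22 pos [0.541  0.3303 0.0338] yaw 81.06 tilt 1.13 d [-0.005   0.0057 -0.0153] dyaw 0.74 F [ 0.7 -0.7 -1.3]
[0.0023, -0.0028, 0.0077] -0.0065
[0.0023, -0.0028, 0.0077] -0.0065
```

Request:
{"api": "carry_out", "payload": {"commands": [[[0.003, -0.004, 0.002], -0.006, 0.48], [[0.002, -0.001, 0.005], -0.006, 0.48], [[0, 0, 0.004], 0, 0.48], [[0, 0, 0], 0, 0.48]]}}

```text
time_s: 12.55
eef_pos: [0.5381, 0.3338, 0.0256]
orientation: [-0.008, 0.757, 0.654, 0.006]
contact_force: [0.9, 0.4, 0.4]
grip_width: 0.0411
```

Run:
```python
from h import *
plan([.536,.336,.0185],81.8,2)
```

```text
t 12.55 pos [0.5381 0.3338 0.0256] yaw 81.65 tilt 1.13 d [-0.0021  0.0022 -0.0071] dyaw 0.15 F [0.9 0.4 0.4]
[0.0009, -0.0012, 0.0036] -0.0013
[0.0009, -0.0012, 0.0036] -0.0013
```

Request:
{"api": "carry_out", "payload": {"commands": [[[0.002, -0.002, 0.003], 0, 0.48], [[0.001, 0, 0.003], 0, 0.48], [[0, 0, 0.001], 0, 0.48], [[0, 0, 0], 0, 0.48]]}}

```text
time_s: 12.88
eef_pos: [0.5376, 0.3379, 0.0201]
orientation: [-0.007, 0.757, 0.654, 0.007]
contact_force: [-0.7, 0.1, -0.3]
grip_width: 0.0412
```

Run:
```python
from h import *
plan([.536,.336,.0185],81.8,2)
```

```text
t 12.88 pos [0.5376 0.3379 0.0201] yaw 81.66 tilt 1.17 d [-0.0016 -0.0019 -0.0016] dyaw 0.14 F [-0.7  0.1 -0.3]
[-0.001, -0.0006, 0.0008] -0.0012
[-0.001, -0.0006, 0.0008] -0.0012
```

Request:
{"api": "carry_out", "payload": {"commands": [[[-0.001, -0.001, 0.0015], 0, 0.44], [[0, 0, 0], 0, 0.36], [[0, 0, 0], 0, 0.2], [[0, 0, 0], 0, 0.2], [[0, 0, 0], 0, 0.2]], "squeeze": 45}}

```text
time_s: 13.3
eef_pos: [0.5366, 0.3372, 0.019]
orientation: [-0.007, 0.757, 0.654, 0.007]
contact_force: [-0.4, 0.2, 0.4]
grip_width: 0.0287
```

Run:
```python
from h import *
plan([.536,.336,.0185],81.8,2)
s,M,p,y=tool();print(M.round(4), s['grip_width'])
```

```text
t 13.3 pos [0.5366 0.3372 0.019 ] yaw 81.68 tilt 1.19 d [-0.0006 -0.0012 -0.0005] dyaw 0.12 F [-0.4  0.2  0.4]
[-0.0006, -0.0002, 0.0002] -0.0011
[-0.0006, -0.0002, 0.0002] -0.0011
[[ 0.1447  0.9895  0.0014]
 [ 0.9893 -0.1447  0.0206]
 [ 0.0206 -0.0016 -0.9998]] 0.028693980579124093
```

Request:
{"api": "carry_out", "payload": {"commands": [[[0, 0, -0.01], 0, 0.2], [[0, 0, -0.02], 0, 0.2], [[0, 0, -0.02], 0, 0.2], [[0, 0, -0.01], 0, 0.2]]}}

```text
time_s: 13.63
eef_pos: [0.534, 0.3349, 0.0789]
orientation: [-0.009, 0.757, 0.654, 0.004]
contact_force: [-0.5, 0.1, -1.1]
grip_width: 0.0284
```

Run:
```python
from h import *
cap('wrist','w7.png'); cap('scene','s7.png')
plan([.4768,.035,.07],87,13)
```

```text
t 13.73 pos [0.5348 0.3352 0.0789] yaw 81.66 tilt 1.11 d [-0.058  -0.3002 -0.0089] dyaw 5.34 F [ 0.4 -0.2  0. ]
[-0.0235, -0.0011, 0.0003] -0.0072
[-0.0235, -0.0012, 0.0003] -0.0072
[-0.0235, -0.0014, 0.0003] -0.0072
[-0.0235, -0.0016, 0.0003] -0.0072
[-0.0235, -0.0017, 0.0003] -0.0072
[-0.0234, -0.0019, 0.0003] -0.0072
[-0.0234, -0.0021, 0.0003] -0.0072
[-0.0234, -0.0022, 0.0003] -0.0072
[-0.0234, -0.0024, 0.0003] -0.0072
[-0.0234, -0.0026, 0.0003] -0.0072
[-0.0234, -0.0027, 0.0003] -0.0072
[-0.0233, -0.0029, 0.0003] -0.0072
[-0.0233, -0.0031, 0.0003] -0.0072
```

View pics/w7.png

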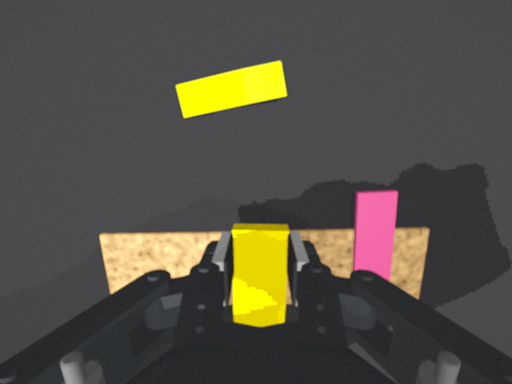

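Request:
{"api": "carry_out", "payload": {"commands": [[[-0.0235, -0.001, 0], -0.007, 0.2], [[-0.0235, -0.001, 0], -0.007, 0.2], [[-0.0235, -0.0015, 0], -0.007, 0.2], [[-0.0235, -0.0015, 0], -0.007, 0.2], [[-0.0235, -0.0015, 0], -0.007, 0.2], [[-0.0235, -0.002, 0], -0.007, 0.2], [[-0.0235, -0.002, 0], -0.007, 0.2], [[-0.0235, -0.002, 0], -0.007, 0.2], [[-0.0235, -0.002, 0], -0.007, 0.2], [[-0.0235, -0.0025, 0], -0.007, 0.2], [[-0.01, -0.0025, 0], -0.007, 0.2], [[0, 0, 0], 0, 0.2]]}}

```text
time_s: 14.73
eef_pos: [0.4814, 0.0844, 0.0629]
orientation: [-0.011, 0.729, 0.685, 0.002]
contact_force: [-0.5, 0.2, 0.1]
grip_width: 0.0286
```

Run:
```python
from h import *
plan([.4768,.035,.035],87,4)
s,M,p,y=tool();print(M.round(4))
```

```text
t 14.73 pos [0.4814 0.0844 0.0629] yaw 86.46 tilt 1.29 d [-0.0046 -0.0494 -0.0279] dyaw 0.54 F [-0.5  0.2  0.1]
[-0.0125, -0.0003, 0.0068] -0.0024
[-0.0125, -0.0003, 0.0068] -0.0024
[-0.0125, -0.0003, 0.0068] -0.0024
[-0.0125, -0.0004, 0.0068] -0.0024
[[ 0.0618  0.998  -0.0116]
 [ 0.9979 -0.0616  0.0192]
 [ 0.0185 -0.0128 -0.9997]]
```

Request:
{"api": "carry_out", "payload": {"commands": [[[-0.0125, 0, 0.006], -0.0025, 0.2], [[-0.0125, 0, 0.006], -0.0025, 0.2], [[-0.0125, -0.0005, 0.006], -0.0025, 0.2], [[-0.0085, 0, 0.006], 0, 0.2], [[0, 0, 0], 0, 0.2]]}}

```text
time_s: 15.15
eef_pos: [0.477, 0.039, 0.0343]
orientation: [-0.012, 0.726, 0.687, 0.002]
contact_force: [-0.1, -0.7, -0.9]
grip_width: 0.0285
```

Run:
```python
from h import *
plan([.4768,.035,.0205],87,4)
s,M,p,y=tool();print(M.round(4))
```

```text
t 15.15 pos [0.477  0.039  0.0343] yaw 86.84 tilt 1.4 d [-0.0002 -0.004  -0.0138] dyaw 0.16 F [-0.1 -0.7 -0.9]
[-0.0011, 0.0001, 0.0034] -0.0007
[-0.0011, 0.0001, 0.0034] -0.0007
[-0.0011, 0.0001, 0.0034] -0.0007
[-0.0011, 0.0001, 0.0034] -0.0007
[[ 0.0551  0.9984 -0.0132]
 [ 0.9983 -0.0548  0.0206]
 [ 0.0199 -0.0143 -0.9997]]
```

Request:
{"api": "carry_out", "payload": {"commands": [[[-0.001, 0, 0.004], -0.001, 0.2], [[-0.001, 0, 0.004], -0.001, 0.2], [[-0.001, 0, 0.003], 0, 0.2], [[-0.001, 0, 0.002], 0, 0.2], [[0, 0, 0], 0, 0.2]]}}

```text
time_s: 15.57
eef_pos: [0.4766, 0.0373, 0.0194]
orientation: [-0.013, 0.725, 0.689, 0.002]
contact_force: [-0.0, 0.2, -1.1]
grip_width: 0.0282
```

Run:
```python
from h import *
plan([.4768,.035,.0195],87,1)
cap('wrist','w8.png')
```

```text
t 15.57 pos [0.4766 0.0373 0.0194] yaw 87.03 tilt 1.48 d [ 0.0002 -0.0023  0.0001] dyaw -0.03 F [-0.   0.2 -1.1]
[-0.0023, 0.0004, -0.0001] 0.0005
```

View pics/w8.png

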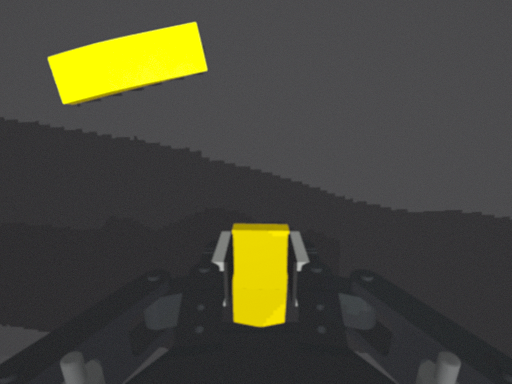

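Request:
{"api": "carry_out", "payload": {"commands": [[[-0.008, 0, 0], 0, 0.2], [[-0.008, 0, 0], 0, 0.2], [[-0.008, 0, 0], 0, 0.2], [[-0.008, 0, 0], 0, 0.2], [[-0.008, 0, 0], 0, 0.2], [[0, 0, 0], 0, 0.2]]}}

```text
time_s: 16.12
eef_pos: [0.4751, -0.0069, 0.0197]
orientation: [-0.012, 0.725, 0.689, 0.003]
contact_force: [-0.1, 0.0, 0.2]
grip_width: 0.0287
```

Run:
```python
from h import *
plan([.4735,-.027,.0192],87,3)
s,M,p,y=tool();print(M.round(4))
```

```text
t 16.12 pos [ 0.4751 -0.0069  0.0197] yaw 87.08 tilt 1.38 d [-0.0016 -0.0201 -0.0005] dyaw -0.08 F [-0.1  0.   0.2]
[-0.0067, -0.0002, 0.0001] 0.0004
[-0.0067, -0.0002, 0.0001] 0.0004
[-0.0067, -0.0002, 0.0001] 0.0004
[[ 0.051   0.9986 -0.0121]
 [ 0.9985 -0.0507  0.0208]
 [ 0.0201 -0.0132 -0.9997]]
```

Request:
{"api": "carry_out", "payload": {"commands": [[[-0.006, 0, 0.0005], 0, 0.2], [[-0.006, 0, 0], 0, 0.2], [[-0.004, 0, 0], 0, 0.2], [[0, 0, 0], 0, 0.2]]}}

```text
time_s: 16.45
eef_pos: [0.4743, -0.0255, 0.019]
orientation: [-0.012, 0.725, 0.688, 0.003]
contact_force: [-0.0, -0.3, -1.3]
grip_width: 0.0284
```

Request:
{"api": "carry_out", "payload": {"commands": [[[-0.002, 0, 0.0005], 0, 0.2], [[-0.002, 0, 0], 0, 0.2], [[-0.002, 0, 0], 0, 0.2]]}}

```text
time_s: 16.7
eef_pos: [0.4738, -0.0316, 0.0183]
orientation: [-0.012, 0.725, 0.688, 0.003]
contact_force: [-0.3, -0.9, -0.4]
grip_width: 0.0287
```

Request:
{"api": "carry_out", "payload": {"commands": [[[0, 0, 0.0007], 0, 0.2], [[0, 0, 0], 0, 0.2]]}}

```text
time_s: 16.87
eef_pos: [0.474, -0.032, 0.018]
orientation: [-0.011, 0.725, 0.688, 0.003]
contact_force: [0.0, -0.2, 0.9]
grip_width: 0.0285
```

Request:
{"api": "carry_out", "payload": {"commands": [[[-0.002, 0, 0.0003], 0, 0.2], [[-0.002, 0, 0], 0, 0.2]]}}

```text
time_s: 17.03
eef_pos: [0.4742, -0.0355, 0.018]
orientation: [-0.011, 0.725, 0.689, 0.003]
contact_force: [0.4, 0.2, -0.1]
grip_width: 0.0284
```

Request:
{"api": "carry_out", "payload": {"commands": [[[-0.0015, 0, 0.0002], 0, 0.2]]}}

```text
time_s: 17.12
eef_pos: [0.4744, -0.0371, 0.0179]
orientation: [-0.011, 0.725, 0.689, 0.004]
contact_force: [1.0, 2.1, 4.0]
grip_width: 0.0285
```

Request:
{"api": "carry_out", "payload": {"commands": [[[-0.0015, 0, 0.0002], 0, 0.2]]}}

```text
time_s: 17.2
eef_pos: [0.4745, -0.0385, 0.0179]
orientation: [-0.011, 0.725, 0.689, 0.004]
contact_force: [0.1, 2.4, 3.3]
grip_width: 0.0281
```

Request:
{"api": "carry_out", "payload": {"commands": [[[-0.0015, 0, 0], 0, 0.2]]}}

```text
time_s: 17.28
eef_pos: [0.4746, -0.0401, 0.0179]
orientation: [-0.011, 0.725, 0.689, 0.004]
contact_force: [0.1, 0.5, 1.1]
grip_width: 0.0286
```

Request:
{"api": "carry_out", "payload": {"commands": [[[-0.0015, -0.0005, 0], 0, 0.2]]}}

```text
time_s: 17.37
eef_pos: [0.4741, -0.0418, 0.0179]
orientation: [-0.011, 0.725, 0.689, 0.004]
contact_force: [1.1, 1.6, 0.9]
grip_width: 0.0285
```

Request:
{"api": "carry_out", "payload": {"commands": [[[-0.0015, -0.0005, 0], 0, 0.2]]}}

```text
time_s: 17.45
eef_pos: [0.4737, -0.0433, 0.0179]
orientation: [-0.011, 0.725, 0.689, 0.005]
contact_force: [0.9, 4.0, 2.8]
grip_width: 0.0285
```

Request:
{"api": "carry_out", "payload": {"commands": [[[-0.0015, 0, 0], 0, 0.2]]}}

```text
time_s: 17.53
eef_pos: [0.4735, -0.0445, 0.0179]
orientation: [-0.011, 0.725, 0.689, 0.005]
contact_force: [0.1, 5.3, 4.2]
grip_width: 0.0286
```

Request:
{"api": "carry_out", "payload": {"commands": [[[-0.0015, 0, 0], 0, 0.2]]}}

```text
time_s: 17.62
eef_pos: [0.4734, -0.0457, 0.0179]
orientation: [-0.012, 0.724, 0.689, 0.005]
contact_force: [-0.7, 6.8, 3.6]
grip_width: 0.0282
```

Request:
{"api": "carry_out", "payload": {"commands": [[[-0.001, 0, 0], 0, 0.2]]}}

```text
time_s: 17.7
eef_pos: [0.4733, -0.0462, 0.0179]
orientation: [-0.012, 0.724, 0.689, 0.006]
contact_force: [0.6, 6.7, 3.1]
grip_width: 0.0286
```

```bash
cat >> h.py <<'E'
def dot(cam='top'):
    c=cap(cam); h=cv2.cvtColor(c['color'],cv2.COLOR_BGR2HSV); m=cv2.inRange(h,(100,100,60),(125,255,255)); n,l,st,ce=cv2.connectedComponentsWithStats(m)
    for i in range(1,n):
        if 4<st[i,4]<400: print(cam,ce[i].round(1),st[i,4],pix2w(c,ce[i][::-1],.05).round(4))
E
python3 - <<'E'
from h import *
dot('top');dot('scene');print(observe()['contact_force'],observe()['eef_pos']); cap('wrist','w9.png'); cap('scene','s9.png'); cap('top','t9.png')
E
```

```text
scene [231.  197.5] 6 [ 0.4703 -0.0887  0.05  ]
scene [229.7 219. ] 7 [ 0.5267 -0.1485  0.05  ]
[0.73157761 5.12740171 3.45003376] [ 0.47333968 -0.04632979  0.01789181]
```

View pics/w9.png

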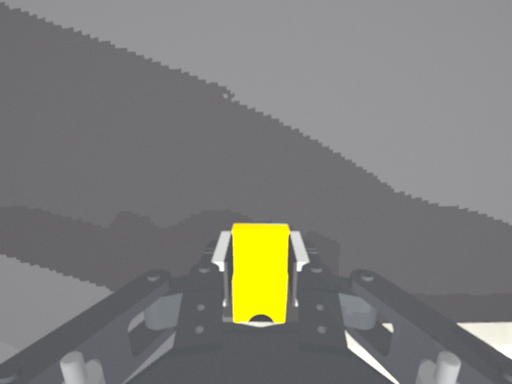

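Request:
{"api": "carry_out", "payload": {"commands": [[[-0.0005, 0, 0], 0, 0.25], [[0, 0, 0], 0, 0.36], [[0, 0, 0], 0, 0.48], [[0, 0, 0], 0, 0.48], [[0, 0, 0], 0, 0.48]]}}

```text
time_s: 18.37
eef_pos: [0.4723, -0.0474, 0.017]
orientation: [-0.013, 0.725, 0.689, 0.005]
contact_force: [-0.2, 0.4, -1.1]
grip_width: 0.0411
```

Run:
```python
from h import *
s=observe(); print(s['grip_width'],s['contact_force'])
plan([.4735,-.03,.10],87,5)
```

```text
0.041051518788786066 [-0.17065921  0.41960168 -1.09832363]
t 18.37 pos [ 0.4723 -0.0474  0.017 ] yaw 87.12 tilt 1.53 d [0.0012 0.0174 0.083 ] dyaw -0.12 F [-0.2  0.4 -1.1]
[0.0039, -0.0001, -0.0165] 0.0004
[0.0039, -0.0001, -0.0165] 0.0004
[0.0039, -0.0001, -0.0165] 0.0004
[0.0039, -0.0001, -0.0165] 0.0004
[0.0039, -0.0001, -0.0165] 0.0004
```

Request:
{"api": "carry_out", "payload": {"commands": [[[0, 0, -0.006], 0, 0.48], [[0, 0, -0.015], 0, 0.48], [[0.005, 0, -0.02], 0, 0.48], [[0.005, 0, -0.02], 0, 0.4], [[0.005, 0, -0.015], 0, 0.2], [[0, 0, 0], 0, 0.1]]}}

```text
time_s: 18.87
eef_pos: [0.4721, -0.0344, 0.0965]
orientation: [-0.014, 0.725, 0.688, 0.003]
contact_force: [0.8, 0.3, 1.0]
grip_width: 0.0108
```

Run:
```python
from h import *
cap('wrist','w10.png'); shims('wrist',.015)
shims('wrist',.005); dot('wrist')
plan([.470,-.0905,.07],87,6)
```

```text
wrist yellow 379 rect [398.8 117.3] [ 7.7 36.8] 85.3 [[380.0, 115.0], [417.0, 112.0], [417.0, 120.0], [381.0, 123.0]]
wrist yellow 1682 rect [472.7 -57.7] [56.  31.5] 86.3 [[455.0, -85.0], [487.0, -87.0], [490.0, -31.0], [459.0, -29.0]]
wrist yellow 350 rect [394.7 121.3] [ 7.3 37. ] 85.3 [[376.0, 119.0], [413.0, 116.0], [413.0, 123.0], [377.0, 126.0]]
wrist yellow 1674 rect [472.5 -62. ] [58.7 32.9] 86.3 [[454.0, -90.0], [487.0, -92.0], [491.0, -34.0], [458.0, -32.0]]
wrist [264.6 297.5] 155 [ 0.4702 -0.0892  0.05  ]
t 19.07 pos [ 0.4701 -0.0342  0.0922] yaw 86.98 tilt 1.87 d [-0.0001 -0.0563 -0.0222] dyaw 0.02 F [-1.2 -0.1  0.2]
[-0.0095, 0.0006, 0.0035] -0.0001
[-0.0095, 0.0006, 0.0035] -0.0001
[-0.0095, 0.0006, 0.0035] -0.0001
[-0.0095, 0.0006, 0.0035] -0.0001
[-0.0095, 0.0006, 0.0035] -0.0001
[-0.0095, 0.0006, 0.0035] -0.0001
```

View pics/w10.png

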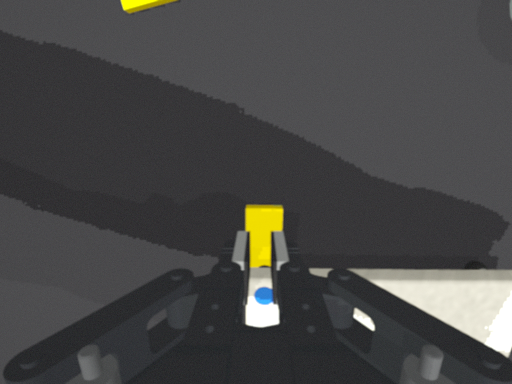

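Request:
{"api": "carry_out", "payload": {"commands": [[[-0.0095, 0.0005, 0], 0, 0], [[-0.0095, 0.0005, 0], 0, 0], [[-0.0095, 0.0005, 0.002], 0, 0], [[-0.0095, 0.0005, 0.004], 0, 0], [[-0.0095, 0.0005, 0.004], 0, 0], [[-0.006, 0, 0.004], 0, 0], [[0, 0, 0], 0, 0]]}}

```text
time_s: 19.65
eef_pos: [0.4666, -0.0939, 0.0706]
orientation: [-0.019, 0.726, 0.687, 0.0]
contact_force: [-0.6, 0.2, 0.4]
grip_width: 0.0
```

Run:
```python
from h import *
plan([.470,-.0905,.064],87,3)
```

```text
t 19.65 pos [ 0.4666 -0.0939  0.0706] yaw 86.86 tilt 2.18 d [ 0.0034  0.0034 -0.0066] dyaw 0.14 F [-0.6  0.2  0.4]
[0.0011, 0.0011, 0.0022] -0.0008
[0.0011, 0.0011, 0.0022] -0.0008
[0.0011, 0.0011, 0.0022] -0.0008
```

Request:
{"api": "carry_out", "payload": {"commands": [[[0.001, 0.0015, 0.002], 0, 0], [[0.001, 0.001, 0.002], 0, 0], [[0.001, 0.001, 0.002], 0, 0], [[0, 0, 0.001], 0, 0]]}}

```text
time_s: 19.98
eef_pos: [0.47, -0.0908, 0.0625]
orientation: [-0.02, 0.726, 0.687, 0.0]
contact_force: [-0.4, 0.6, -0.6]
grip_width: -0.0001
```

Request:
{"api": "carry_out", "payload": {"commands": [[[0, 0, 0.001], 0, 0]]}}

```text
time_s: 20.07
eef_pos: [0.4701, -0.0904, 0.0614]
orientation: [-0.02, 0.726, 0.687, 0.0]
contact_force: [0.1, 0.1, 0.4]
grip_width: -0.0002
```

Request:
{"api": "carry_out", "payload": {"commands": [[[0, 0, 0.001], 0, 0]]}}

```text
time_s: 20.15
eef_pos: [0.4703, -0.0902, 0.0606]
orientation: [-0.019, 0.726, 0.687, 0.0]
contact_force: [-3.9, 0.6, 10.2]
grip_width: -0.0001
```

Request:
{"api": "carry_out", "payload": {"commands": [[[0, 0, 0.0005], 0, 0]]}}

```text
time_s: 20.23
eef_pos: [0.4703, -0.0902, 0.0607]
orientation: [-0.019, 0.726, 0.688, 0.0]
contact_force: [-4.0, -1.0, 7.4]
grip_width: -0.0002
```

Request:
{"api": "carry_out", "payload": {"commands": [[[0, 0, 0.0005], 0, 0]]}}

```text
time_s: 20.32
eef_pos: [0.4703, -0.0902, 0.0608]
orientation: [-0.019, 0.726, 0.688, -0.0]
contact_force: [-3.5, -0.8, 4.8]
grip_width: 0.0001
```

Request:
{"api": "carry_out", "payload": {"commands": [[[0, 0, 0.0005], 0, 0]]}}

```text
time_s: 20.4
eef_pos: [0.4703, -0.0902, 0.0608]
orientation: [-0.019, 0.726, 0.688, -0.0]
contact_force: [-2.5, -0.0, 4.2]
grip_width: 0.0002
```

Request:
{"api": "carry_out", "payload": {"commands": [[[0, 0, 0.0005], 0, 0]]}}

```text
time_s: 20.48
eef_pos: [0.4703, -0.0902, 0.0607]
orientation: [-0.018, 0.725, 0.688, -0.001]
contact_force: [-2.4, -0.3, 5.3]
grip_width: -0.0002
```

Slightly firmer for a few rows.

Request:
{"api": "carry_out", "payload": {"commands": [[[0, 0, 0.001], 0, 0]]}}

```text
time_s: 20.57
eef_pos: [0.4703, -0.0902, 0.0605]
orientation: [-0.018, 0.725, 0.688, -0.001]
contact_force: [-5.3, 0.6, 13.9]
grip_width: -0.0003
```

Request:
{"api": "carry_out", "payload": {"commands": [[[0, 0, 0.0008], 0, 0]]}}

```text
time_s: 20.65
eef_pos: [0.4704, -0.0902, 0.0606]
orientation: [-0.018, 0.725, 0.688, -0.001]
contact_force: [-5.3, 0.3, 10.8]
grip_width: -0.0002
```

Request:
{"api": "carry_out", "payload": {"commands": [[[0, 0, 0.0008], 0, 0]]}}

```text
time_s: 20.73
eef_pos: [0.4704, -0.0902, 0.0606]
orientation: [-0.018, 0.725, 0.688, -0.001]
contact_force: [-5.9, 1.2, 8.9]
grip_width: 0.0001
```

Request:
{"api": "carry_out", "payload": {"commands": [[[0, 0, 0.0008], 0, 0]]}}

```text
time_s: 20.82
eef_pos: [0.4703, -0.0902, 0.0606]
orientation: [-0.017, 0.725, 0.688, -0.001]
contact_force: [-4.7, 0.8, 9.1]
grip_width: -0.0003
```

Request:
{"api": "carry_out", "payload": {"commands": [[[0, 0, 0.0008], 0, 0]]}}

```text
time_s: 20.9
eef_pos: [0.4703, -0.0902, 0.0606]
orientation: [-0.017, 0.725, 0.688, -0.001]
contact_force: [-4.6, 0.9, 10.0]
grip_width: 0.0002
```

Request:
{"api": "carry_out", "payload": {"commands": [[[0, 0, 0.0008], 0, 0]]}}

```text
time_s: 20.98
eef_pos: [0.4703, -0.0902, 0.0605]
orientation: [-0.017, 0.725, 0.689, -0.002]
contact_force: [-4.6, -0.2, 10.7]
grip_width: -0.0
```

Request:
{"api": "carry_out", "payload": {"commands": [[[0, 0, -0.002], 0, 0], [[0, 0, -0.006], 0, 0], [[0, 0, -0.02], 0, 0], [[0.02, 0, -0.005], 0, 0], [[0.025, 0, 0], 0, 0], [[0.025, 0, 0], 0, 0], [[0.025, 0, 0], 0, 0], [[0, 0, 0], 0, 0]]}}

```text
time_s: 21.65
eef_pos: [0.4776, 0.007, 0.0996]
orientation: [-0.016, 0.726, 0.687, 0.0]
contact_force: [1.1, -0.0, 0.5]
grip_width: 0.0002
```

Run:
```python
from h import *
cap('wrist','w11.png'); shims('wrist',.015); dot('wrist');dot('top');dot('scene')
plan([.4745,.01,.03],87,5)
```

```text
wrist yellow 3527 rect [417.6 134.4] [74.6 24.5] 8.9 [[379.0, 141.0], [383.0, 117.0], [456.0, 128.0], [453.0, 152.0]]
top [330.5 183.5] 12 [ 0.5535 -0.174   0.05  ]
top [298.1 216.6] 11 [ 0.4688 -0.0922  0.05  ]
scene [231.  197.5] 6 [ 0.4703 -0.0887  0.05  ]
scene [229.7 219. ] 7 [ 0.5267 -0.1485  0.05  ]
t 21.9 pos [0.4776 0.0031 0.099 ] yaw 86.65 tilt 1.81 d [-0.0031  0.0069 -0.069 ] dyaw 0.35 F [-1.1 -0.3 -0.2]
[0.0011, -0.0004, 0.0138] -0.0012
[0.0011, -0.0004, 0.0138] -0.0012
[0.0011, -0.0004, 0.0138] -0.0012
[0.0011, -0.0004, 0.0138] -0.0012
[0.0011, -0.0004, 0.0138] -0.0012
```

View pics/w11.png

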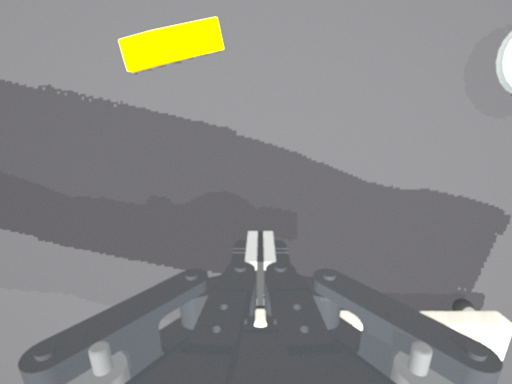

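Request:
{"api": "carry_out", "payload": {"commands": [[[0.002, -0.001, 0.014], 0, 0], [[0.002, -0.001, 0.018], 0, 0], [[0.002, 0, 0.018], 0, 0], [[0.002, 0, 0.015], 0, 0], [[0.001, 0, 0.006], 0, 0], [[0, 0, 0.004], 0, 0], [[0, 0, 0], 0, 0]]}}

```text
time_s: 22.48
eef_pos: [0.4754, 0.0078, 0.0223]
orientation: [-0.015, 0.73, 0.683, -0.0]
contact_force: [-0.8, 0.3, 0.4]
grip_width: 0.0002
```

Run:
```python
from h import *
plan([.4738,-.01,.020],87,2)
```

```text
t 22.48 pos [0.4754 0.0078 0.0223] yaw 86.12 tilt 1.69 d [-0.0016 -0.0178 -0.0023] dyaw 0.88 F [-0.8  0.3  0.4]
[-0.009, -0.0002, 0.001] -0.0077
[-0.009, -0.0003, 0.001] -0.0077
```

Request:
{"api": "carry_out", "payload": {"commands": [[[-0.007, 0, 0.0015], -0.007, 0], [[-0.006, 0, 0.0005], -0.007, 0]]}}

```text
time_s: 22.65
eef_pos: [0.4751, -0.006, 0.021]
orientation: [-0.014, 0.725, 0.688, 0.0]
contact_force: [0.4, -0.6, 0.4]
grip_width: -0.0003
```

Request:
{"api": "carry_out", "payload": {"commands": [[[-0.003, 0, 0], 0, 0]]}}

```text
time_s: 22.73
eef_pos: [0.4754, -0.0101, 0.0215]
orientation: [-0.014, 0.725, 0.688, 0.0]
contact_force: [-0.0, 0.2, 0.1]
grip_width: -0.0
```

Request:
{"api": "carry_out", "payload": {"commands": [[[-0.002, 0, 0], 0, 0]]}}

```text
time_s: 22.82
eef_pos: [0.4757, -0.0131, 0.0221]
orientation: [-0.013, 0.725, 0.688, 0.001]
contact_force: [-0.1, 0.2, 0.2]
grip_width: 0.0002
```

Request:
{"api": "carry_out", "payload": {"commands": [[[-0.002, 0, 0], 0, 0]]}}

```text
time_s: 22.9
eef_pos: [0.476, -0.0158, 0.0226]
orientation: [-0.013, 0.726, 0.688, 0.001]
contact_force: [-0.3, 0.2, -0.3]
grip_width: -0.0002
```

Request:
{"api": "carry_out", "payload": {"commands": [[[-0.0015, 0, 0], 0, 0]]}}

```text
time_s: 22.98
eef_pos: [0.4762, -0.0178, 0.023]
orientation: [-0.013, 0.726, 0.688, 0.001]
contact_force: [0.5, -0.7, -0.3]
grip_width: -0.0002
```

Request:
{"api": "carry_out", "payload": {"commands": [[[-0.001, 0, 0], 0, 0]]}}

```text
time_s: 23.07
eef_pos: [0.4764, -0.0192, 0.0233]
orientation: [-0.012, 0.726, 0.688, 0.001]
contact_force: [-0.2, -0.5, 0.3]
grip_width: -0.0002
```

Request:
{"api": "carry_out", "payload": {"commands": [[[0.003, -0.002, 0.002], 0, 0], [[0, -0.001, 0.002], 0, 0], [[0, 0, 0.001], 0, 0], [[0, 0, 0], 0, 0]]}}

```text
time_s: 23.4
eef_pos: [0.4733, -0.0155, 0.0181]
orientation: [-0.012, 0.726, 0.688, 0.001]
contact_force: [-0.3, -0.0, -0.1]
grip_width: 0.0001
```

Request:
{"api": "carry_out", "payload": {"commands": [[[-0.002, 0, 0.0005], 0, 0]]}}

```text
time_s: 23.48
eef_pos: [0.473, -0.0171, 0.0175]
orientation: [-0.012, 0.725, 0.688, 0.001]
contact_force: [0.1, 0.2, 0.7]
grip_width: 0.0002
```

Request:
{"api": "carry_out", "payload": {"commands": [[[-0.0015, 0, 0.0005], 0, 0]]}}

```text
time_s: 23.57
eef_pos: [0.4729, -0.0186, 0.0168]
orientation: [-0.012, 0.725, 0.688, 0.001]
contact_force: [-0.6, -0.1, 0.2]
grip_width: -0.0001
```

Request:
{"api": "carry_out", "payload": {"commands": [[[-0.001, 0, 0.0003], 0, 0]]}}

```text
time_s: 23.65
eef_pos: [0.4727, -0.0198, 0.0164]
orientation: [-0.012, 0.725, 0.688, 0.001]
contact_force: [-0.2, 0.9, 0.0]
grip_width: 0.0
```

Request:
{"api": "carry_out", "payload": {"commands": [[[-0.001, 0, 0.0003], 0, 0]]}}

```text
time_s: 23.73
eef_pos: [0.4727, -0.0209, 0.0161]
orientation: [-0.012, 0.725, 0.688, 0.001]
contact_force: [0.4, -0.7, 0.1]
grip_width: 0.0001
```

Request:
{"api": "carry_out", "payload": {"commands": [[[-0.001, 0, 0.0003], 0, 0]]}}

```text
time_s: 23.82
eef_pos: [0.4726, -0.022, 0.0157]
orientation: [-0.012, 0.725, 0.688, 0.001]
contact_force: [0.1, -0.3, -0.1]
grip_width: 0.0002
```

Request:
{"api": "carry_out", "payload": {"commands": [[[0, 0, -0.002], 0, 0], [[-0.001, 0, -0.0005], 0, 0]]}}

```text
time_s: 23.98
eef_pos: [0.4723, -0.0228, 0.018]
orientation: [-0.013, 0.725, 0.688, 0.001]
contact_force: [1.2, 4.9, -1.1]
grip_width: 0.0001
```

Request:
{"api": "carry_out", "payload": {"commands": [[[-0.001, 0, 0], 0, 0]]}}

```text
time_s: 24.07
eef_pos: [0.472, -0.0232, 0.0179]
orientation: [-0.014, 0.725, 0.688, 0.002]
contact_force: [0.5, 4.9, -1.4]
grip_width: -0.0
```

Request:
{"api": "carry_out", "payload": {"commands": [[[-0.001, 0, 0], 0, 0]]}}

```text
time_s: 24.15
eef_pos: [0.4718, -0.0235, 0.0178]
orientation: [-0.014, 0.725, 0.689, 0.002]
contact_force: [0.5, 6.0, 0.5]
grip_width: -0.0
```

Request:
{"api": "carry_out", "payload": {"commands": [[[-0.001, 0, 0], 0, 0]]}}

```text
time_s: 24.23
eef_pos: [0.4718, -0.0238, 0.0178]
orientation: [-0.015, 0.725, 0.689, 0.003]
contact_force: [-0.1, 6.3, 1.5]
grip_width: -0.0
```

Request:
{"api": "carry_out", "payload": {"commands": [[[-0.001, 0, 0], 0, 0]]}}

```text
time_s: 24.32
eef_pos: [0.4717, -0.024, 0.0179]
orientation: [-0.016, 0.725, 0.689, 0.004]
contact_force: [0.8, 6.1, 1.4]
grip_width: -0.0
```

Request:
{"api": "carry_out", "payload": {"commands": [[[0.003, 0, 0], 0, 0], [[0.006, 0, -0.001], 0, 0], [[0.006, 0, -0.005], 0, 0], [[0, 0, -0.02], 0, 0], [[0, 0, -0.025], 0, 0], [[-0.005, 0, -0.02], 0, 0], [[-0.015, 0, 0], 0, 0], [[-0.02, 0, 0], 0, 0], [[-0.02, 0, 0], 0, 0], [[0, 0, 0], 0, 0]]}}

```text
time_s: 25.15
eef_pos: [0.4717, -0.0695, 0.0955]
orientation: [-0.012, 0.723, 0.69, 0.003]
contact_force: [-0.6, 0.4, 0.4]
grip_width: 0.0
```

Run:
```python
from h import *
cap('wrist','w12.png'); dot('wrist'); shims('wrist',.015)
plan([.470,-.0905,.065],87,6)
```

```text
wrist yellow 2450 rect [472.  -61.4] [56.  31.8] 86.9 [[455.0, -88.0], [486.0, -90.0], [489.0, -34.0], [458.0, -33.0]]
t 25.3 pos [ 0.4713 -0.0669  0.0948] yaw 87.4 tilt 1.58 d [-0.0013 -0.0236 -0.0298] dyaw -0.4 F [-0.8  0.2 -0.1]
[-0.004, 0.0, 0.0049] 0.0012
[-0.004, 0.0, 0.0049] 0.0012
[-0.004, 0.0, 0.0049] 0.0012
[-0.004, 0.0001, 0.0049] 0.0012
[-0.004, 0.0001, 0.0049] 0.0012
[-0.004, 0.0001, 0.0049] 0.0012
```

View pics/w12.png

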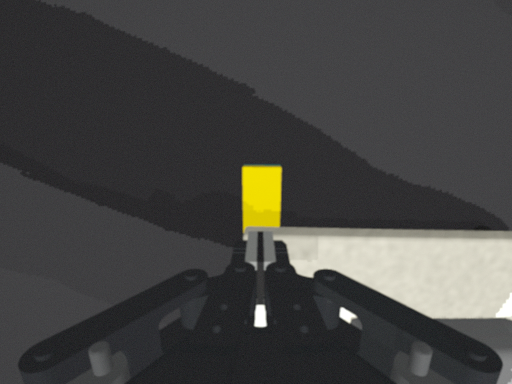

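Request:
{"api": "carry_out", "payload": {"commands": [[[-0.004, 0, 0.005], 0, 0], [[-0.004, 0, 0.005], 0, 0], [[-0.004, 0, 0.005], 0, 0], [[-0.004, 0, 0.005], 0, 0], [[-0.004, 0, 0.005], 0, 0], [[0, 0, 0.002], 0, 0], [[0, 0, 0], 0, 0]]}}

```text
time_s: 25.88
eef_pos: [0.469, -0.0851, 0.0631]
orientation: [-0.015, 0.722, 0.692, 0.002]
contact_force: [-0.4, -0.1, -0.6]
grip_width: 0.0002
```

Run:
```python
from h import *
plan([.470,-.0905,.063],87,2)
```

```text
t 25.88 pos [ 0.469  -0.0851  0.0631] yaw 87.59 tilt 1.71 d [ 0.001  -0.0054 -0.0001] dyaw -0.59 F [-0.4 -0.1 -0.6]
[-0.0027, 0.0006, -0.0] 0.0052
[-0.0027, 0.0006, -0.0] 0.0052
```

Request:
{"api": "carry_out", "payload": {"commands": [[[-0.004, 0.0005, 0], 0, 0], [[0, 0, 0.001], 0, 0]]}}

```text
time_s: 26.05
eef_pos: [0.4692, -0.0893, 0.0618]
orientation: [-0.015, 0.722, 0.692, 0.002]
contact_force: [0.3, -0.1, 0.6]
grip_width: 0.0
```

Request:
{"api": "carry_out", "payload": {"commands": [[[0, 0, 0.0008], 0, 0]]}}

```text
time_s: 26.13
eef_pos: [0.4692, -0.0894, 0.061]
orientation: [-0.015, 0.722, 0.692, 0.002]
contact_force: [-0.8, 1.4, 2.6]
grip_width: 0.0002
```

Request:
{"api": "carry_out", "payload": {"commands": [[[0, 0, 0.0008], 0, 0]]}}

```text
time_s: 26.22
eef_pos: [0.4693, -0.0894, 0.0607]
orientation: [-0.015, 0.722, 0.692, 0.002]
contact_force: [-3.4, 2.7, 11.6]
grip_width: 0.0005
```

Request:
{"api": "carry_out", "payload": {"commands": [[[0, 0, 0.0008], 0, 0]]}}

```text
time_s: 26.3
eef_pos: [0.4693, -0.0893, 0.0607]
orientation: [-0.015, 0.722, 0.692, 0.002]
contact_force: [-4.6, 0.5, 9.4]
grip_width: 0.0001
```

Request:
{"api": "carry_out", "payload": {"commands": [[[0, 0, 0.0008], 0, 0]]}}

```text
time_s: 26.38
eef_pos: [0.4693, -0.0893, 0.0608]
orientation: [-0.015, 0.722, 0.692, 0.002]
contact_force: [-4.3, 0.6, 7.8]
grip_width: -0.0002
```

Request:
{"api": "carry_out", "payload": {"commands": [[[0, 0, 0.0008], 0, 0]]}}

```text
time_s: 26.47
eef_pos: [0.4694, -0.0893, 0.0608]
orientation: [-0.015, 0.722, 0.692, 0.002]
contact_force: [-3.9, 1.2, 7.6]
grip_width: -0.0003
```

Request:
{"api": "carry_out", "payload": {"commands": [[[0, 0, 0.0008], 0, 0]]}}

```text
time_s: 26.55
eef_pos: [0.4693, -0.0893, 0.0608]
orientation: [-0.014, 0.722, 0.692, 0.002]
contact_force: [-3.6, 0.5, 6.6]
grip_width: -0.0002
```

Request:
{"api": "carry_out", "payload": {"commands": [[[0, 0, 0.0008], 0, 0]]}}

```text
time_s: 26.63
eef_pos: [0.4693, -0.0893, 0.0608]
orientation: [-0.014, 0.722, 0.692, 0.002]
contact_force: [-3.5, 0.5, 7.1]
grip_width: 0.0002
```

Firm at ~8 N with no give. Lift off and make a final check.

Request:
{"api": "carry_out", "payload": {"commands": [[[0, 0, -0.002], 0, 0], [[0, 0, -0.006], 0, 0], [[0, 0, -0.02], 0, 0], [[0.005, 0, -0.03], 0, 0], [[0.02, 0, -0.03], 0, 0], [[0.025, 0, -0.01], 0, 0], [[0.025, 0, 0], 0, 0], [[0, 0, 0], 0, 0], [[0, 0, 0], 0, 0]]}}

```text
time_s: 27.38
eef_pos: [0.4752, -0.0141, 0.1695]
orientation: [-0.013, 0.722, 0.692, 0.003]
contact_force: [-0.1, -0.8, -0.5]
grip_width: -0.0003
```

Run:
```python
from h import *
c=cap('wrist','w13.png'); dot('wrist'); shims('wrist',.015); cap('top','t13.png'); dot('scene'); 
c=cap('scene'); cv2.imwrite('pics/s13.png',cv2.resize(c['color'][130:300,120:370],None,fx=3,fy=3,interpolation=cv2.INTER_CUBIC))
s=observe();print(s['eef_pos'],s['contact_force'])
```

```text
wrist yellow 2260 rect [416.4 134.7] [76.3 25.7] 8.8 [[377.0, 142.0], [381.0, 116.0], [456.0, 128.0], [452.0, 153.0]]
wrist yellow 813 rect [472.8 -52.3] [40.5 32.2] 86.8 [[456.0, -72.0], [488.0, -73.0], [490.0, -33.0], [458.0, -31.0]]
scene [231.  197.5] 6 [ 0.4703 -0.0887  0.05  ]
scene [229.7 219. ] 7 [ 0.5267 -0.1485  0.05  ]
[ 0.47436337 -0.01520983  0.16795036] [ 0.20408354 -0.28490345  0.15261009]
```

View pics/w13.png

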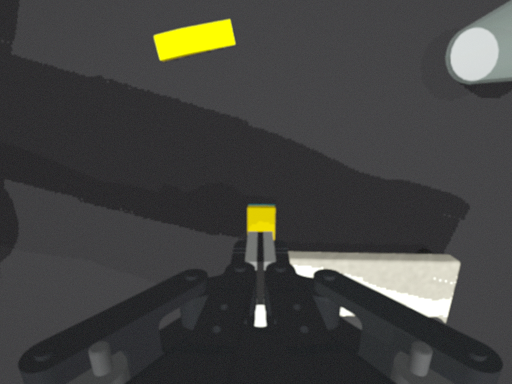

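View pics/s13.png

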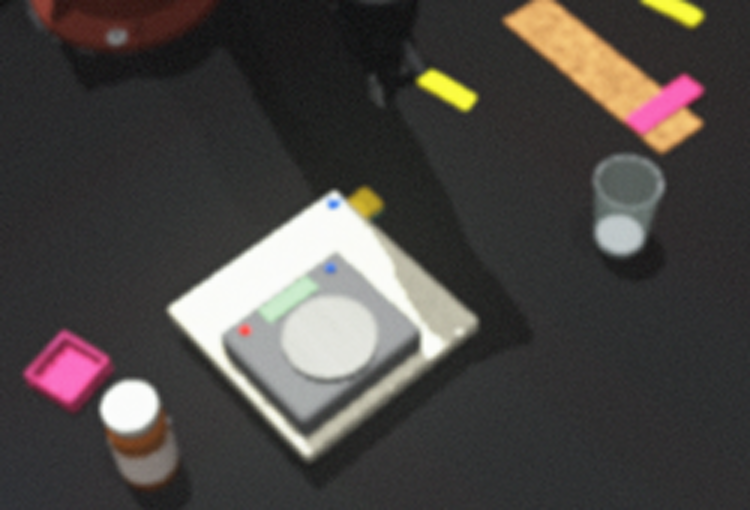

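The wrist picture shows the taper's tail at (218, 261) with the flat's edge just beneath it. The scene picture shows the stand, mould, jar and beaker where they were, and the hand touches nothing. I'm handing in.

Run:
```python
from h import *
print(workorder.job_done())
```

```text
the job is handed in; nothing more can be done
None
```

The short foot is now shimmed and the stand no longer rocks: pressing on the blue dot with about 7–11 N gave no movement. I handed the job in at about 28 s.

- **Flat shims:** I slid the teal flat under the foot from the left side. A gentle press on the dot then dropped the corner about 6.7 mm onto it. That puts the gap at about 11.7 mm, so one flat was enough and the pink one stays on the pad.
- **Taper:** I slid the 100 mm yellow taper on top of the flat and stopped at about 7 N. After letting go, I pushed its tail again with about 6 N. It was already snug and moved in a few millimetres at most. I estimate that the foot sits at about x = 7–10 mm on the taper.
- **Press test:** I pressed the dot once after releasing the taper and again after the second push. Both times the fingers met the board within about 0.3 mm of its height when the stand was level on its other three feet.
- **Last pictures:** the scene camera shows the dot at the same pixel as at the start. The beaker, mould and jar look undisturbed, and the hand is clear of everything.

**Not fully checked:**
- The load on the taper was not measured directly. I take it from the resistance to the push and from the corner not giving.
- One top-camera reading put the dot about 1.5 mm off, probably because the hand's shadow reached it.
- The tool picked up a tilt of 1–2° during the moves, which had no visible effect.

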